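# Refit the parts of a repaired circuit board

### The job

Swing the lid of the blue test fixture up past vertical so that it stays open, then lift out the processor module and set it centred and squared up on the cream socket of the green board, and after that set the black finned heat sink centred and squared up on top of the processor. Stand the copper coil on the board midway between the cream socket and the silver port block, and stand the blue capacitor upright on the board midway between the silver port block and the black card slot. Leave the lid open and everything let go and at rest.

Things in the scene. Friction and masses are not known exactly. Their poses are not given: they have to be found in the camera images.
- lid (a joint): Angle of the fixture lid, rad: 0 closed and level, 1.57 vertical, 2.0 the stop, leaning back. It swings freely: short of vertical it falls shut, past it it falls back onto the stop and stays. The lid is a light-grey frame (120 g, 92 mm from hinge to front edge, 84 mm wide, 8 mm thick) with a 60 mm window. A red tab, 12 mm wide, 8 mm thick, juts 45 mm out of the middle of its front edge.
- lid_tab (a point): Grip point inside the red tab, 26 mm out from the lid's front edge. Moves with the lid; x axis: towards the hinge, in the lid's plane; y axis: across the tab, along the hinge line, which lies 118 mm from this point along +x. Closed, the point is 40 mm above the fixture's underside and 19 mm in front of its blue block, with nothing below it.
- fixture: Blue clamshell test fixture, fixed; block 115 (x) by 110 (y) mm, 24 mm high. Origin: underside, below the processor's centre; x towards the hinge, z up. The processor lies on the block's flat top, between 3 mm high white stops at its front and back; its y sides are free for fingers. Hinge line: along y at x 46, z 40 mm, between two steel cheeks 48 mm high (at y +-48 mm).
- processor: Processor module, loose, square 44 x 44 mm, 10 mm high, green edge with a silver heat spreader on top; about 60 g. Origin: centre of its underside; z up, x and y along its sides. Starts inside the closed fixture, squared up with it.
- heatsink: Black finned heat sink, loose, square 50 x 50 mm, 25 mm high; about 100 g. Origin: centre of its underside; z up, fins along x. May be gripped across either width.
- coil: Copper-coloured round coil, loose, upright short cylinder 30 mm in diameter, 18 mm high, with a black spot on top; about 50 g. Origin: centre of its underside.
- capacitor: Blue capacitor can with a silver top, loose, upright cylinder 22 mm in diameter, 32 mm high; about 30 g. Origin: centre of its underside.
- socket: Cream processor socket fixed on the green board, 56 x 56 mm, flat top 8 mm above the board, gold dots. Origin: centre of its underside, on the board's surface; x, y along its sides. The board is flat, 220 x 210 mm, its surface 14 mm above the bench. Socket, port block and card slot stand at the corners of an equal-sided triangle, 130 mm between centres; which is at which corner differs.
- ports: Silver port block fixed on the green board, 26 x 36 mm, 14 mm high. Origin: centre of its underside, on the board's surface.
- card_slot: Black card slot with a gold stripe fixed on the green board, 22 x 44 mm, 10 mm high. Origin: centre of its underside, on the board's surface.

How it is judged:
By the outcome, as a careful person would: the job done as asked, in the order asked, and still so for the second after the job is handed in, with the robot touching nothing.
It also fails if it takes over 112 s, if anything falls off the work surface, if the arm or the gripper's body presses on something with over 40 N, if the wrist force passes 120 N, or if a joint passes its speed limit or range.

### The arm

A 6-joint arm with a two-finger parallel gripper is mounted at the origin on the work surface. World frame = base frame: x ahead of the robot, y to its left, z up, the work surface at z = 0. Lengths are in m, angles in rad, forces in N, time in s.
With the tool pointing down it reaches from about 0.35 to 0.975 m from the base axis. Payload 4.9 kg.
Tool frame: the origin (TCP) lies between the finger pads; the fingertips stand 25 mm ahead of it and the grasp point (between the pads) lies 6 mm ahead of it (manip.tcp_to_tips is the z of the fingertips in the tool frame, in m); z points along the fingers, y is the line along which they close (so a half turn about z gives the same grasp; the last joint's range is limited). The gripper opens to 85 mm and grips with 20 to 120 N. Pads are 22 mm wide; open, the fingers measure 114 mm over their backs; the gripper's body (76 mm by 85 mm) begins 54 mm behind the grasp point. The pads swing forward as they close: fully open they stand 13 mm farther back than shut.
Start: joints at [1.028, 0.053, 1.613, -0, 1.476, -0.119], TCP at [0.257, 0.57, 0.256] pointing down, gripper open.
Joint ranges: [-3.01, 3.01], [-1.01, 2.22], [0.06, 2.58], [-1.02, 4.17], [0.09, 2.62], [-3.14, 3.14]. Speed limits (rad/s): [2.57, 2.57, 3.14, 3.14, 3.14, 3.14].

### API

Orientations are given as a unit quaternion [w, x, y, z].
In Python, from plant import manip gives the robot as it stands. The module is installed in compiled form; this text tells all that it offers.
- The arm moves only by the tool arm_command, never from a script. Its argument "moves" is a list of rows, each a list of 3 entries, a list of its own where there are three numbers: the opening, from -1 (shut) to 1 (fully open), then the shift along the tool's x, y, z in units of 0.15 m (1.0 is 0.15 m), then the turn about the tool's z in units of 2 pi rad (1.0 is 2 pi rad). A call has 1 to 20 rows; each row is the pose to reach, as a shift and turn from the pose commanded when the call began, along the tool's axes at that moment, turning the shorter way round; what a row does not reach only later rows make up. A row lasts 1/12 s, in which the tool goes at most 41.7 mm and 7.16 degrees, less where a joint would pass 70% of its speed; a pose out of reach is approached as far as the arm can. A call with a number of a shift or a turn outside -1 to 1 is refused whole. A call with a gripper value outside its range is refused whole. The fingers move at their own pace and stop on an object; the grip force is fixed at half the most. Time passes only in rows, so rows that repeat a pose let the fingers close. It gives the time, the measured TCP pose, the force, the opening and the grip force at its end, in the units of the state.
- manip.state(): the state, without advancing time (a new reading comes with each control period).
- manip.grab_frame(name): name is "scene" or "top" or "wrist"; returns a dict with "frame" (420x560x3 uint8, red, green, blue), "fx", "fy", "cx", "cy" (pixels), "R" (3x3) and "t" (3): a world point X has camera coordinates R X + t. Camera axes: x right, y down, z forward; pixel columns grow to the right and rows downward; lengths in m; the calibration is good to about 2 mm. The wrist camera is an equidistant fisheye: a pixel r from the principal point sees the ray r / f radians off the axis. A picture is of the moment at which its call begins. There is no depth.
- manip.job_done(): hands the job in; it is judged then, once.
Trained networks look in a picture, given as the dict that the camera call returned (one of the last four; its "shot" number tells which), for a name from the list of things; names that differ only in an ending like _2 or _b are one class to them, and where a whole thing is asked for, a point or a joint stands for the part that bears it (a point fixed in the world has none). Each returns a list of dicts, best first, with "confidence" (0 to 1); they miss things now and then, are a little off and sometimes report something else, mostly with a low value. They report only what shows in the picture. A call takes as long as a camera call.
- manip.search_frame(picture, target): "extent" ([left, top, right, bottom] in pixels, round what is visible of it).
The state is a dict: "time": time; "joint_pos": joint angles; "joint_vel": joint speeds; "joint_efforts": joint torques, N m; "tool_pos": TCP position; "tool_rot": TCP orientation; "contact_force": force on the tool from outside, world axes, zero at the start; "ft_torque": the same for the moment, N m; "gripper_width": opening from 0.0 (shut) to 1.0 (fully open); "grasp_force": force on a finger pad.
Only numpy, scipy, OpenCV 4.12 (cv2) and the standard library are available. Lean on these libraries where they do the work, as an engineer would, in place of code of your own. Each camera call takes 0.05 s, during which the arm holds its last target. There are 200 camera calls.

## Working session

There is one attempt and no reset: what is moved stays moved. The work goes in short steps, Python scripts to look and compute and a tool call to move; the robot and the scene stay as the last step left them, time stands still between calls to the robot, and variables do not carry over. Pictures are saved under pics/ and viewed, at most 14 in all, crops included, and the job is handed in when it is done.

Besides the shell and the picture viewer there is one more tool, called after "Call:" by a JSON object that holds its "fn" and its "kwargs", one argument or row to a line. arm_command: Moves the arm, as the interface text tells. Shifts and turns lie within -1 to 1; 1 stands for 0.15 m of shift or 2 pi rad of turn. Its arguments: {"type":"object","properties":{"moves":{"type":"array"}},"required":["moves"]}

```bash
mkdir -p pics; cat > h.py <<'E'
import numpy as np, cv2
from plant import manip
from scipy.spatial.transform import Rotation as Rn
def grab(n,save=None):
    d=manip.grab_frame(n)
    if save: cv2.imwrite('pics/'+save,d['frame'][:,:,::-1])
    return d
def ray(d,u,v,fish=False):
    x=(u-d['cx'])/d['fx'];y=(v-d['cy'])/d['fy']
    if fish:
        r=np.hypot(x,y); s=np.sin(r)/r if r>1e-9 else 1; c=np.array([x*s,y*s,np.cos(r)])
    else: c=np.array([x,y,1.])
    R=np.array(d['R']);return -R.T@np.array(d['t']),R.T@c
def at(d,u,v,z,fish=False):
    o,r=ray(d,u,v,fish);return o+r*(z-o[2])/r[2]
def proj(d,X,fish=False):
    c=np.array(d['R'])@np.array(X)+np.array(d['t'])
    if fish:
        a=np.arctan2(np.hypot(c[0],c[1]),c[2]);h=np.hypot(c[0],c[1]);return d['cx']+d['fx']*a*c[0]/h,d['cy']+d['fy']*a*c[1]/h
    return d['cx']+d['fx']*c[0]/c[2],d['cy']+d['fy']*c[1]/c[2]
E
python3 - <<'E'
from h import *
np.set_printoptions(precision=4,suppress=True)
s=manip.state();print({k:s[k] for k in('time','tool_pos','tool_rot','gripper_width')})
Z=dict(lid_tab=.04,fixture=.024,heatsink=.025,coil=.018,capacitor=.032,socket=.022,ports=.028,card_slot=.024,lid=.04)
for c in('top','scene'):
    d=grab(c,c+'1.png');print(c,d['fx'],d['cx'],d['cy'],-np.array(d['R']).T@np.array(d['t']))
    for n,z in Z.items():
        for q in manip.search_frame(d,n)[:2]:
            e=q['extent'];print(n,round(q['confidence'],2),np.round(e,1),at(d,(e[0]+e[2])/2,(e[1]+e[3])/2,z)[:2])
E
```

```text
{'time': 0.0, 'tool_pos': array([0.2567, 0.5692, 0.2551]), 'tool_rot': array([-0.0003,  0.2104,  0.9776, -0.001 ]), 'gripper_width': 0.999998011375618}
top 449.2075396962258 275.4331453776758 204.91002497946684 [ 0.3423 -0.0147  1.0665]
lid_tab 0.67 [112.9 204.8 159.8 270.8] [0.475 0.311]
fixture 0.85 [108.9 198.6 170.6 269.4] [0.4864 0.309 ]
heatsink 0.6 [119.9 205.3 161.8 270.2] [0.4775 0.3052]
heatsink 0.55 [375.7 207.5 402.1 233. ] [ 0.5422 -0.2742]
coil 0.73 [222.6 209.7 252.4 234.3] [0.525  0.0825]
coil 0.67 [377.9 260.5 387.8 268. ] [ 0.4391 -0.2605]
socket 0.7 [222.5 208.  252.4 235.9] [0.5245 0.0823]
ports 0.52 [281.2 233.5 295.4 248.2] [ 0.4836 -0.039 ]
card_slot 0.51 [271.8 178.3 289.3 193.1] [ 0.6163 -0.0161]
lid 0.62 [119.4 205.1 161.1 267.3] [0.4791 0.3024]
scene 446.7262349913392 279.23416198079025 214.94011082443117 [ 1.2273 -0.4671  0.6301]
lid_tab 0.71 [338.8 167.  388.8 187.2] [0.4865 0.3003]
lid_tab 0.58 [339.5 162.5 395.7 205.1] [0.5183 0.2843]
fixture 0.76 [342.1 164.2 395.8 204.4] [0.5031 0.3058]
heatsink 0.86 [155.8 268.6 186.2 289.6] [ 0.5583 -0.2786]
coil 0.68 [147.2 243.3 161.5 256.3] [ 0.4419 -0.27  ]
capacitor 0.6 [102.6 258.4 112.5 278.6] [ 0.4647 -0.375 ]
socket 0.63 [294.5 210.1 318.7 221.8] [0.5275 0.08  ]
ports 0.61 [249.1 221.7 264.6 231.4] [ 0.505  -0.0462]
card_slot 0.7 [285.4 239.6 309.6 257.9] [ 0.6195 -0.0133]
lid 0.89 [340.1 162.2 393.  188.9] [0.4844 0.3122]
lid 0.41 [148.7 243.7 161.8 259.2] [ 0.4765 -0.2775]
```

View pics/top1.png

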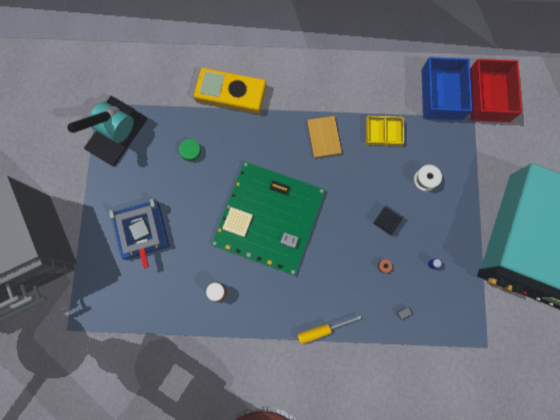

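View pics/scene1.png

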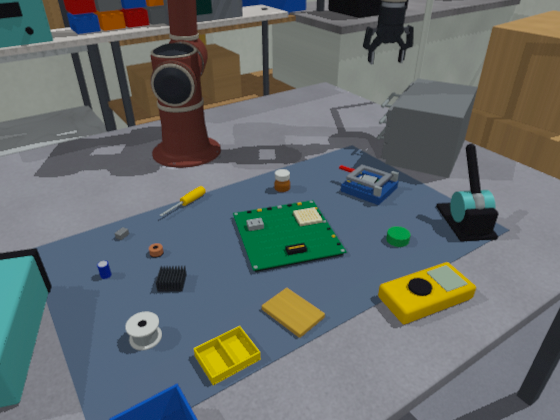

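Top view: fixture with lid at about (138,230) and red tab at (144,258). The board carries the socket at (237,222), ports at (289,240) and slot at (280,187). Heat sink is at (389,221), coil at (386,266), capacitor at (436,264). The scene view agrees.

```bash
cat >> h.py <<'E'
np.set_printoptions(precision=4,suppress=True)
def rel(p,yaw=None):
    "shift (units) and turn (units) from the present pose to TCP p with tool y axis along world heading yaw (mod pi)"
    s=manip.state();R=Rn.from_quat(np.roll(s['tool_rot'],-1)).as_matrix()
    sh=R.T@(np.array(p)-s['tool_pos'])/.15
    y0=np.arctan2(R[1,1],R[0,1]);t=0
    if yaw is not None: t=-((yaw-y0+np.pi/2)%np.pi-np.pi/2)   # tool z down
    print('pos',s['tool_pos'],'yheading',round(y0,4),'j6',round(s['joint_pos'][5],3),'-> shift',np.round(sh,4),'turn',round(t/2/np.pi,4),'rows',np.ceil(max(np.linalg.norm(sh)*.15/.0417,abs(np.degrees(t))/7.16)))
E
python3 - <<'E'
from h import *
print(manip.tcp_to_tips,[a for a in dir(manip) if a[0]!='_'])
d=grab('top');f=d['frame'][:,:,::-1].copy();h=cv2.cvtColor(f,cv2.COLOR_BGR2HSV)
m=((h[:,:,0]<6)|(h[:,:,0]>174))&(h[:,:,1]>150)&(h[:,:,2]>90)
m[:,:100]=0;m[:,200:]=0;m[:230]=0;m[280:]=0
v,u=np.nonzero(m);P=np.array([at(d,a,b,.042)[:2] for a,b in zip(u,v)])
c=P.mean(0);w,V=np.linalg.eigh(np.cov(P.T));print('tab',len(u),c,V[:,1],np.degrees(np.arctan2(V[1,1],V[0,1])),np.sqrt(12*w))
w=grab('wrist','w1.png');print('wrist',w['fx'],w['cx'],w['cy']);R=np.array(w['R']);print(R,-R.T@np.array(w['t']))
rel([.45,.31,.25],np.pi/2+.21)
E
```

```text
0.025 ['IKError', 'grab_frame', 'job_done', 'search_frame', 'state', 'tcp_to_tips']
tab 96 [0.4304 0.2897] [-0.9467 -0.3222] -161.20419243919656 [0.0115 0.0436]
wrist 325.19226210127806 282.2453929803161 212.32149061581885
[[ 0.4112  0.9116  0.0004]
 [ 0.8743 -0.3945  0.2828]
 [ 0.258  -0.1159 -0.9592]] [0.1905 0.6005 0.3736]
pos [0.257  0.5697 0.2563] yheading 1.147 j6 -0.119 -> shift [-1.8846 -1.049   0.042 ] turn -0.1009 rows 8.0
```

View pics/w1.png

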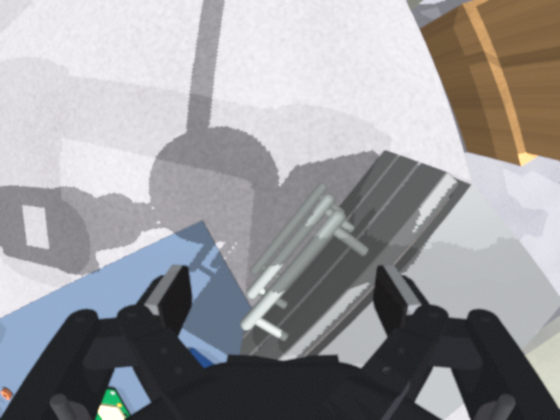

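Only background and a corner of the board show, so I'm moving over the fixture.

Call:
{"fn": "arm_command", "kwargs": {
  "moves": [
    [1,[-1,-0.32,0],0],
    [1,[-1,-0.32,0],0],
    [1,[-1,-0.32,0],0],
    [1,[-1,-0.32,0],0],
    [1,[-1,-0.32,0],0]
  ]
}}

```text
time: 1.52
tool_pos: [0.3778, 0.4608, 0.2564]
tool_rot: [0.001, 0.213, 0.977, -0.0]
contact_force: [-0.5, 0.4, 0.3]
gripper_width: 0.998
grasp_force: 0.0
```

Call:
{"fn": "arm_command", "kwargs": {
  "moves": [
    [1,[-1,-0.32,0],-0.12],
    [1,[-1,-0.32,0],-0.12],
    [1,[-1,-0.32,0],-0.12],
    [1,[-1,-0.32,0],-0.12],
    [1,[-1,-0.32,0],-0.12],
    [1,[-1,-0.32,0],-0.12],
    [1,[-1,-0.32,0],-0.12],
    [1,[-1,-0.32,0],-0.12]
  ]
}}

```text
time: 2.18
tool_pos: [0.491, 0.3589, 0.2563]
tool_rot: [-0.0, -0.164, 0.986, 0.0]
contact_force: [-0.1, 0.4, 0.4]
gripper_width: 0.997
grasp_force: 0.0
```

```bash
python3 - <<'E'
from h import *
rel([.53,.325,.19],1.899)
E
```

```text
pos [0.491  0.3589 0.2563] yheading 1.901 j6 -1.392 -> shift [-0.1727 -0.2985  0.4416] turn 0.0003 rows 3.0
```

Call:
{"fn": "arm_command", "kwargs": {
  "moves": [
    [1,[-0.17,-0.3,0.44],0],
    [1,[-0.17,-0.3,0.44],0],
    [1,[-0.17,-0.3,0.44],0],
    [1,[-0.17,-0.3,0.44],0],
    [1,[-0.17,-0.3,0.44],0]
  ]
}}

```text
time: 2.6
tool_pos: [0.5296, 0.3252, 0.1909]
tool_rot: [0.0, -0.164, 0.986, 0.0]
contact_force: [0.0, 0.9, 0.7]
gripper_width: 0.994
grasp_force: 0.0
```

```bash
python3 - <<'E'
from h import *
w=grab('wrist','w2.png')
f=w['frame'][:,:,::-1].copy();h=cv2.cvtColor(f,cv2.COLOR_BGR2HSV)
m=((h[:,:,0]<6)|(h[:,:,0]>174))&(h[:,:,1]>150)&(h[:,:,2]>70)
n,l,st,ce=cv2.connectedComponentsWithStats(m.astype(np.uint8))
k=1+np.argmax(st[1:,4]);print(st[k],ce[k])
v,u=np.nonzero(l==k);P=np.array([at(w,a,b,.044,True)[:2] for a,b in zip(u,v)])
r=cv2.minAreaRect((P*1e4).astype(np.float32));print(np.array(r[0])/1e4,np.array(r[1])/1e4,r[2]);print(cv2.boxPoints(r)/1e4)
E
```

```text
[272  50  15  52 696] [278.9799  76.0934]
[0.4275 0.2893] [0.0423 0.0112] 18.81374168395996
[[0.4057 0.2877]
 [0.4093 0.2771]
 [0.4493 0.2908]
 [0.4457 0.3014]]
```

View pics/w2.png

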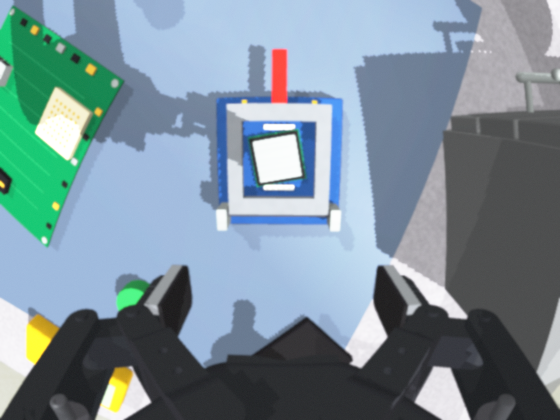

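The wrist view shows the closed fixture: red tab at (279,50–102), lid frame centred near (279,158), processor visible through the window. The cheeks are at (222,217) and (335,217), and the tab axis is at 18.8°.

```bash
python3 - <<'E'
from h import *
w=grab('wrist')
a=at(w,222,208,.048,True);b=at(w,335,208,.048,True);print(a,b,np.linalg.norm(a-b),np.degrees(np.arctan2(-(b-a)[0],(b-a)[1])),(a+b)/2)
for z,pts in((.044,[(228,104),(330,104),(330,215),(228,215)]),): print([at(w,*p,z,True)[:2] for p in pts])
rel([.4235,.288,.12],1.899);rel([.4235,.288,.046],1.899)
E
```

```text
[0.547  0.2794 0.048 ] [0.5161 0.3696 0.048 ] 0.0952758383099264 18.903498717965903 [0.5316 0.3245 0.048 ]
[array([0.4631, 0.2581]), array([0.4365, 0.336 ]), array([0.5242, 0.3688]), array([0.5526, 0.2858])]
pos [0.5301 0.3258 0.1926] yheading 1.9018 j6 -1.47 -> shift [ 0.7553 -0.0076  0.4813] turn 0.0004 rows 4.0
pos [0.5301 0.3258 0.1926] yheading 1.9018 j6 -1.47 -> shift [ 0.757  -0.008   0.9746] turn 0.0004 rows 5.0
```

Call:
{"fn": "arm_command", "kwargs": {
  "moves": [
    [0,[0.755,-0.008,0.3],0],
    [0,[0.755,-0.008,0.3],0],
    [0,[0.755,-0.008,0.3],0],
    [0,[0.755,-0.008,0.5],0],
    [0,[0.755,-0.008,0.7],0],
    [0,[0.755,-0.008,0.75],0],
    [0,[0.755,-0.008,0.75],0],
    [0,[0.755,-0.008,0.75],0]
  ]
}}

```text
time: 3.37
tool_pos: [0.4239, 0.2876, 0.0795]
tool_rot: [0.001, -0.165, 0.986, 0.0]
contact_force: [-0.7, 0.5, -0.1]
gripper_width: 0.501
grasp_force: 0.0
```

```bash
python3 - <<'E'
from h import *
rel([.4235,.288,.046],1.899)
w=grab('wrist','w3.png')
E
```

```text
pos [0.4239 0.2876 0.0795] yheading 1.9015 j6 -1.451 -> shift [0.0022 0.0036 0.2231] turn 0.0004 rows 1.0
```

View pics/w3.png

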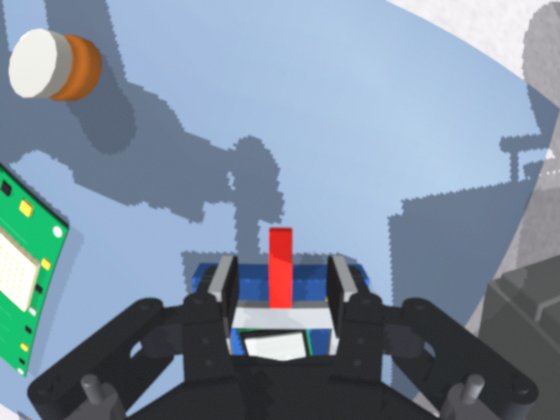

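The red tab (281, 228–308) stands centred between the fingers, so I descend and close.

Call:
{"fn": "arm_command", "kwargs": {
  "moves": [
    [0,[0.002,0.003,0.223],0],
    [0,[0.002,0.003,0.223],0],
    [0,[0.002,0.003,0.223],0],
    [-1,[0.002,0.003,0.223],0],
    [-1,[0.002,0.003,0.223],0],
    [-1,[0.002,0.003,0.223],0],
    [-1,[0.002,0.003,0.223],0],
    [-1,[0.002,0.003,0.223],0]
  ]
}}

```text
time: 4.08
tool_pos: [0.4244, 0.2867, 0.0466]
tool_rot: [0.002, -0.164, 0.986, -0.001]
contact_force: [0.5, -5.9, 3.9]
gripper_width: 0.125
grasp_force: 58.6
```

```bash
python3 - <<'E'
from h import *
s=manip.state();print(s['gripper_width'],s['grasp_force'],s['contact_force'],s['tool_pos'])
r=.119
for c in range(1,4):
  pass
for a in np.radians(np.arange(0,116,8)):
  print(round(np.degrees(a)),'x',round(-(r*(1-np.cos(a)))/.15,3),'z',round(-r*np.sin(a)/.15,3))
E
```

```text
0.12542075356278656 58.55915129184723 [ 0.4963 -5.8668  3.9274] [0.4244 0.2867 0.0466]
0 x -0.0 z -0.0
8 x -0.008 z -0.11
16 x -0.031 z -0.219
24 x -0.069 z -0.323
32 x -0.121 z -0.42
40 x -0.186 z -0.51
48 x -0.262 z -0.59
56 x -0.35 z -0.658
64 x -0.446 z -0.713
72 x -0.548 z -0.755
80 x -0.656 z -0.781
88 x -0.766 z -0.793
96 x -0.876 z -0.789
104 x -0.985 z -0.77
112 x -1.091 z -0.736
```

Call:
{"fn": "arm_command", "kwargs": {
  "moves": [
    [-1,[-0.002,0,-0.055],0],
    [-1,[-0.008,0,-0.11],0],
    [-1,[-0.017,0,-0.165],0],
    [-1,[-0.031,0,-0.219],0],
    [-1,[-0.048,0,-0.271],0],
    [-1,[-0.069,0,-0.323],0],
    [-1,[-0.093,0,-0.372],0],
    [-1,[-0.121,0,-0.42],0],
    [-1,[-0.121,0,-0.42],0]
  ]
}}

```text
time: 4.83
tool_pos: [0.4398, 0.2918, 0.1083]
tool_rot: [-0.001, -0.164, 0.986, -0.001]
contact_force: [0.1, -6.0, -2.8]
gripper_width: 0.124
grasp_force: 59.8
```

Call:
{"fn": "arm_command", "kwargs": {
  "moves": [
    [-1,[-0.032,0,-0.046],0],
    [-1,[-0.065,0,-0.09],0],
    [-1,[-0.102,0,-0.131],0],
    [-1,[-0.141,0,-0.17],0],
    [-1,[-0.184,0,-0.205],0],
    [-1,[-0.229,0,-0.238],0],
    [-1,[-0.276,0,-0.267],0],
    [-1,[-0.325,0,-0.293],0],
    [-1,[-0.375,0,-0.316],0],
    [-1,[-0.427,0,-0.335],0],
    [-1,[-0.48,0,-0.35],0],
    [-1,[-0.535,0,-0.361],0],
    [-1,[-0.59,0,-0.369],0],
    [-1,[-0.645,0,-0.373],0],
    [-1,[-0.7,0,-0.373],0],
    [-1,[-0.755,0,-0.369],0],
    [-1,[-0.81,0,-0.361],0],
    [-1,[-0.864,0,-0.35],0],
    [-1,[-0.917,0,-0.335],0],
    [-1,[-0.917,0,-0.335],0]
  ]
}}

```text
time: 6.5
tool_pos: [0.5708, 0.3357, 0.158]
tool_rot: [-0.001, -0.164, 0.986, -0.002]
contact_force: [-0.3, -8.5, 1.1]
gripper_width: 0.123
grasp_force: 62.2
```

```bash
python3 - <<'E'
from h import *
w=grab('scene');f=cv2.resize(w['frame'][100:260,290:470,::-1],None,fx=4,fy=4,interpolation=cv2.INTER_CUBIC);f=f[:600];cv2.imwrite('pics/s2.png',f)
E
```

```text
(no output)
```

View pics/s2.png

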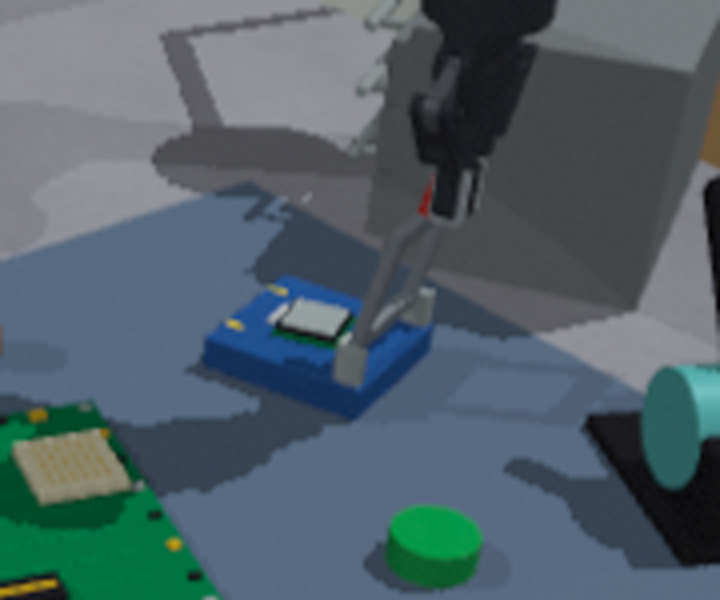

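The lid is past vertical in the grip, and the processor lies free on the block at about (310,318) in the crop. I release and rise.

Call:
{"fn": "arm_command", "kwargs": {
  "moves": [
    [-0.2,[0,0,0],0],
    [-0.2,[0,0,0],0],
    [-0.2,[0,0,0],0],
    [-0.2,[0,0,-0.15],0],
    [0,[0,0,-0.35],0],
    [0.5,[0,0,-0.5],0],
    [1,[0.3,0,-0.5],0],
    [1,[0.545,0,-0.5],0],
    [1,[0.545,0,-0.3],0],
    [1,[0.545,0,-0.05],0],
    [1,[0.545,0,0],0],
    [1,[0.545,0,0],0],
    [1,[0.545,0,0],0]
  ]
}}

```text
time: 7.63
tool_pos: [0.4928, 0.3114, 0.1583]
tool_rot: [0.0, -0.164, 0.986, 0.0]
contact_force: [0.2, 0.4, 1.2]
gripper_width: 0.998
grasp_force: 0.0
```

```bash
python3 - <<'E'
from h import *
print(manip.state()['tool_pos'])
w=grab('wrist','w4.png')
for p in([[.4924,.3114,.034]]): print(proj(w,p,True))
E
```

```text
[0.4928 0.3114 0.1583]
(np.float64(280.46811001991694), np.float64(213.30868238682012))
```

View pics/w4.png

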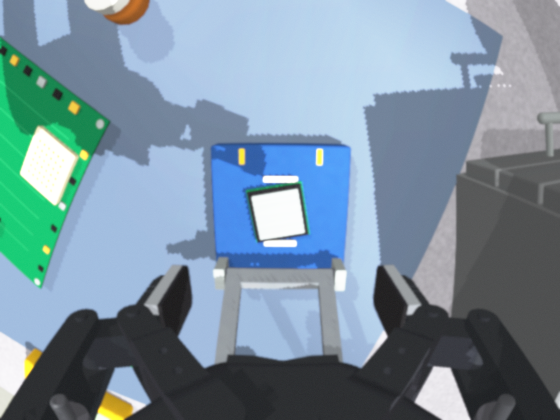

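The lid stands open behind the fixture. The processor at (278,212) is turned about 8° relative to the fixture, so I'll measure it precisely.

```bash
cat >> h.py <<'E'
def quad(d,m,z,seed,fish=True):
    "min-area rectangle, in the plane z, of the mask component nearest seed"
    n,l,st,ce=cv2.connectedComponentsWithStats(m.astype(np.uint8))
    k=min((k for k in range(1,n) if st[k,4]>60),key=lambda k:np.hypot(*(ce[k]-seed)))
    c=max(cv2.findContours((l==k).astype(np.uint8),cv2.RETR_EXTERNAL,cv2.CHAIN_APPROX_NONE)[0],key=cv2.contourArea)[:,0]
    P=np.array([at(d,a,b,z,fish)[:2] for a,b in c]);r=cv2.minAreaRect((P*1e4).astype(np.float32))
    print('quad px',st[k],ce[k],'c',np.array(r[0])/1e4,'size',np.array(r[1])/1e4,'ang',r[2]);return r
E
python3 - <<'E'
from h import *
w=grab('wrist');h=cv2.cvtColor(w['frame'],cv2.COLOR_RGB2HSV);S,V,H=h[:,:,1],h[:,:,2],h[:,:,0]
quad(w,(S<60)&(V>170),.034,(278,213))
q=~((H>100)&(H<125)&(S>90));q[:183]=0;q[240:]=0;q[:,:225]=0;q[:,335:]=0
quad(w,q,.034,(278,213))
quad(w,(H>100)&(H<125)&(S>170)&(V>90),.024,(280,200))
E
```

```text
quad px [ 251  187   54   51 2110] [277.9948 211.6839] c [0.4937 0.3098] size [0.0368 0.0365] ang 28.586166381835938
quad px [ 246  183   64   57 3036] [277.831  210.0514] c [0.4936 0.3103] size [0.0487 0.0438] ang 28.621305465698242
quad px [  212   142   136   123 10565] [275.7517 202.773 ] c [0.4913 0.3101] size [0.103  0.1073] ang 18.307960510253906
```

```bash
python3 - <<'E'
from h import *
w=grab('wrist');s=manip.state();R=Rn.from_quat(np.roll(s['tool_rot'],-1)).as_matrix()
for nm,px in(('half',[(238,257),(219,257),(330,257),(350,257)]),('open',[(189,266),(376,266),(165,266),(400,266)])):
  for p in px:
    o,r=ray(w,*p,True);o=R.T@(o-s['tool_pos']);r=R.T@r
    for X in(.011,):
      t=(X-o[0])/r[0];print(nm,p,X,(o+t*r)*1e3)
print(o)
rel([.4936,.3101,.09],np.radians(118.6))
E
```

```text
half (238, 257) 0.011 [ 11.     -18.9881  18.8747]
half (219, 257) 0.011 [ 11.     -27.8684  18.5593]
half (330, 257) 0.011 [11.     23.3963 18.7753]
half (350, 257) 0.011 [11.     32.772  18.3955]
open (189, 266) 0.011 [ 11.     -39.6066   8.2452]
open (376, 266) 0.011 [11.     42.5905  8.1339]
open (165, 266) 0.011 [ 11.     -50.7093   7.3612]
open (400, 266) 0.011 [11.     53.7012  7.2193]
[ 0.0726  0.0012 -0.1172]
pos [0.4942 0.3118 0.1602] yheading 1.901 j6 -1.466 -> shift [ 0.0091 -0.0098  0.4681] turn -0.0269 rows 2.0
```

Call:
{"fn": "arm_command", "kwargs": {
  "moves": [
    [1,[0.009,-0.01,0],-0.027],
    [1,[0.009,-0.01,0],-0.027],
    [1,[0.009,-0.01,0],-0.027],
    [1,[0.009,-0.01,0],-0.027],
    [1,[0.009,-0.01,0],-0.027]
  ]
}}

```text
time: 8.2
tool_pos: [0.4923, 0.3094, 0.1586]
tool_rot: [0.001, -0.247, 0.969, 0.0]
contact_force: [-0.1, -0.5, 0.3]
gripper_width: 1.001
grasp_force: 0.0
```

```bash
cat >> h.py <<'E'
def intool(p):
    "world xy -> tool frame offset from TCP, mm"
    s=manip.state();R=Rn.from_quat(np.roll(s['tool_rot'],-1)).as_matrix();return (R.T@(np.array([*p,0])-[*s['tool_pos'][:2],0]))[:2]*1e3
E
python3 - <<'E'
from h import *
w=grab('wrist');h=cv2.cvtColor(w['frame'],cv2.COLOR_RGB2HSV);S,V,H=h[:,:,1],h[:,:,2],h[:,:,0]
r=quad(w,(S<60)&(V>170),.034,(278,213));c=np.array(r[0])/1e4
print('tool offset',intool(c))
rel([*c,.0485],np.radians(r[2]+90))
E
```

```text
quad px [ 256  192   48   57 2372] [279.6834 217.1058] c [0.4979 0.3122] size [0.0462 0.0365] ang 28.70134925842285
tool offset [-6.4686 -0.2935]
pos [0.4921 0.3093 0.1583] yheading 2.0697 j6 -1.637 -> shift [-0.0424 -0.0019  0.7321] turn -0.0003 rows 3.0
```

```bash
python3 - <<'E'
from h import *
w=grab('wrist');h=cv2.cvtColor(w['frame'],cv2.COLOR_RGB2HSV);S,V,H=h[:,:,1],h[:,:,2],h[:,:,0]
m=cv2.morphologyEx(((S<60)&(V>170)).astype(np.uint8),cv2.MORPH_OPEN,np.ones((15,15),np.uint8))
r=quad(w,m,.034,(278,213));c=np.array(r[0])/1e4
print('tool offset',intool(c))
rel([*c,.0485],np.radians(r[2]+90))
E
```

```text
quad px [ 257  193   47   45 2104] [280.0328 214.8935] c [0.4938 0.31  ] size [0.0359 0.0364] ang 28.58128547668457
tool offset [-1.9108 -0.1946]
pos [0.492  0.3092 0.1581] yheading 2.0699 j6 -1.637 -> shift [-0.0122 -0.0013  0.7307] turn 0.0 rows 3.0
```

Call:
{"fn": "arm_command", "kwargs": {
  "moves": [
    [0.4,[-0.012,-0.001,0.3],0],
    [0.4,[-0.012,-0.001,0.5],0],
    [0.4,[-0.012,-0.001,0.65],0],
    [0.4,[-0.012,-0.001,0.7],0],
    [0.4,[-0.012,-0.001,0.73],0],
    [0.4,[-0.012,-0.001,0.73],0],
    [0.4,[-0.012,-0.001,0.73],0]
  ]
}}

```text
time: 8.88
tool_pos: [0.4946, 0.3104, 0.0499]
tool_rot: [0.001, -0.247, 0.969, 0.0]
contact_force: [0.4, 1.0, 0.4]
gripper_width: 0.696
grasp_force: 0.0
```

Call:
{"fn": "arm_command", "kwargs": {
  "moves": [
    [-0.5,[0,0,0],0],
    [-0.5,[0,0,0],0],
    [-0.5,[0,0,0],0],
    [-0.5,[0,0,0],0],
    [-0.5,[0,0,0],0],
    [-0.5,[0,0,0],0]
  ]
}}

```text
time: 9.38
tool_pos: [0.495, 0.3106, 0.0508]
tool_rot: [0.002, -0.247, 0.969, 0.0]
contact_force: [-0.4, -0.5, 5.9]
gripper_width: 0.495
grasp_force: 62.1
```

Call:
{"fn": "arm_command", "kwargs": {
  "moves": [
    [-0.5,[0,0,-0.05],0],
    [-0.5,[0,0,-0.15],0],
    [-0.5,[0,0,-0.4],0],
    [-0.5,[0,0,-0.73],0],
    [-0.5,[0,0,-0.73],0],
    [-0.5,[0,0,-0.73],0],
    [-0.5,[0,0,-0.73],0]
  ]
}}

```text
time: 9.97
tool_pos: [0.4935, 0.3099, 0.1583]
tool_rot: [0.001, -0.247, 0.969, 0.0]
contact_force: [0.1, 0.5, -2.2]
gripper_width: 0.499
grasp_force: 61.6
```

```bash
python3 - <<'E'
from h import *
print(manip.state()['gripper_width'],manip.state()['grasp_force'])
d=grab('top');h=cv2.cvtColor(d['frame'],cv2.COLOR_RGB2HSV);S,V,H=h[:,:,1],h[:,:,2],h[:,:,0]
print('socket');r=quad(d,(H>15)&(H<32)&(S>40)&(V>170),.022,(237,222),False);c=np.array(r[0])/1e4
g=(H>45)&(H<85)&(S>120);print('board');quad(d,g,.014,(270,217),False)
rel([*c,.16],np.radians(r[2]+90));rel([*c,.16],np.radians(r[2]))
print('heatsink');quad(d,(V<60)&(S<120),.025,(389,221),False)
print('cap');quad(d,(H>110)&(H<130)&(S>150)&(V>60),.016,(436,264),False)
print('coil');quad(d,((H<12)|(H>172))&(S>110),.018,(386,266),False)
E
```

```text
0.4985991103113867 61.62657827138901
socket
quad px [225 209  27  27 414] [238.1329 221.1449] c [0.5259 0.0824] size [0.0531 0.0528] ang 71.39794158935547
board
quad px [ 213  161  112  114 6634] [271.9414 216.7662] c [0.542  0.0098] size [0.2106 0.2195] ang 72.27860260009766
pos [0.4925 0.3095 0.1564] yheading 2.0707 j6 -1.638 -> shift [ 0.5299 -1.4356 -0.0228] turn -0.1188 rows 6.0
pos [0.4925 0.3095 0.1564] yheading 2.0707 j6 -1.638 -> shift [ 0.5299 -1.4356 -0.0228] turn 0.1312 rows 7.0
heatsink
quad px [374 208  28  26 345] [387.6261 220.8348] c [ 0.5416 -0.271 ] size [0.0479 0.0468] ang 56.714805603027344
cap
quad px [ 422   58   50   62 2096] [446.8626  87.8907] c [ 0.8921 -0.4269] size [0.1219 0.1689] ang 89.77806854248047
coil
quad px [379 260  13  12 108] [384.8426 265.8241] c [ 0.4364 -0.2654] size [0.0254 0.0283] ang 2.2898011207580566
```

Call:
{"fn": "arm_command", "kwargs": {
  "moves": [
    [-0.5,[0.196,-0.791,0],0.05],
    [-0.5,[0.196,-0.791,0],0.05],
    [-0.5,[0.196,-0.791,0],0.05],
    [-0.5,[0.196,-0.791,0],0.05]
  ]
}}

```text
time: 10.35
tool_pos: [0.5241, 0.186, 0.1546]
tool_rot: [-0.002, -0.089, 0.996, -0.002]
contact_force: [0.4, 1.0, -0.1]
gripper_width: 0.492
grasp_force: 61.7
```

```bash
python3 - <<'E'
from h import *
rel([.5545,.0731,.155],np.radians(72.1))
E
```

```text
pos [0.5241 0.186  0.1546] yheading 1.749 j6 -1.54 -> shift [-0.0658 -0.7769 -0.0008] turn 0.0781 rows 4.0
```

Call:
{"fn": "arm_command", "kwargs": {
  "moves": [
    [-0.5,[-0.066,-0.777,0],0.078],
    [-0.5,[-0.066,-0.777,0],0.078],
    [-0.5,[-0.066,-0.777,0],0.078],
    [-0.5,[-0.066,-0.777,0],0.078],
    [-0.5,[-0.066,-0.777,0],0.078],
    [-0.5,[-0.066,-0.777,0],0.078],
    [-0.5,[-0.066,-0.777,0],0.078]
  ]
}}

```text
time: 10.93
tool_pos: [0.5546, 0.0797, 0.156]
tool_rot: [-0.001, 0.15, 0.989, -0.0]
contact_force: [0.4, 0.4, -0.2]
gripper_width: 0.497
grasp_force: 61.8
```

```bash
python3 - <<'E'
from h import *
w=grab('wrist','w5.png');h=cv2.cvtColor(w['frame'],cv2.COLOR_RGB2HSV);S,V,H=h[:,:,1],h[:,:,2],h[:,:,0]
p=proj(w,[.5259,.0824,.022],True);print(p)
m=(((H>10)&(H<38)&(S>25)|(S<30))&(V>165)).astype(np.uint8)
r=quad(w,cv2.morphologyEx(m,cv2.MORPH_CLOSE,np.ones((3,3))),.022,p);c=np.array(r[0])/1e4
rel([*c,.05],np.radians(72.1))
E
```

```text
(np.float64(273.6382950957155), np.float64(177.19299330251897))
quad px [ 239  139   80   71 5045] [274.8159 173.6603] c [0.525  0.0868] size [0.0634 0.056 ] ang 72.55559539794922
pos [0.5548 0.0799 0.1564] yheading 1.2698 j6 -1.26 -> shift [ 0.2018 -0.0144  0.7097] turn 0.0018 rows 3.0
```

View pics/w5.png

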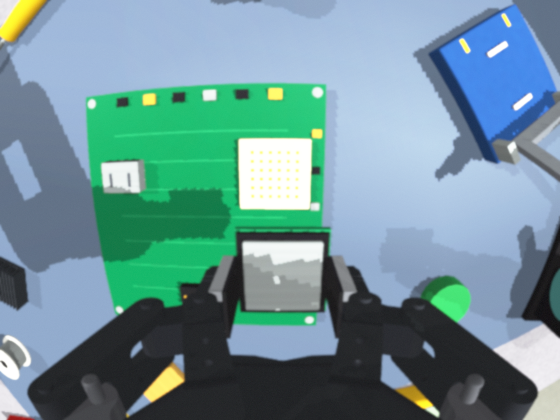

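The socket is at (275,174), clear of occlusion. The held processor is at (284,276), square in the fingers, with ports at (123,177).

```bash
python3 - <<'E'
from h import *
w=grab('wrist');h=cv2.cvtColor(w['frame'],cv2.COLOR_RGB2HSV);S,V,H=h[:,:,1],h[:,:,2],h[:,:,0]
m=((S<110)&(V>165)).astype(np.uint8)
m=cv2.morphologyEx(cv2.morphologyEx(m,cv2.MORPH_CLOSE,np.ones((3,3))),cv2.MORPH_OPEN,np.ones((15,15)))
r=quad(w,m,.022,(275,174));c=np.array(r[0])/1e4;print('socket in tool',intool(c))
zt=manip.state()['tool_pos'][2]-.0168
m=((S<60)&(V>95)).astype(np.uint8);m[:238]=0;m[313:]=0;m[:,:240]=0;m[:,330:]=0
m=cv2.morphologyEx(m,cv2.MORPH_OPEN,np.ones((9,9)))
q=quad(w,m,zt,(284,276));c2=np.array(q[0])/1e4;print('proc in tool',intool(c2),zt)
rel([*c,.05],np.radians(r[2]))
E
```

```text
quad px [ 238  137   74   73 5259] [274.3565 172.6847] c [0.5237 0.0839] size [0.0578 0.0575] ang 72.15250396728516
socket in tool [31.0624 -5.4483]
quad px [ 242  240   82   71 5453] [282.3482 274.5414] c [0.5526 0.0814] size [0.0367 0.0367] ang 71.76840209960938
proc in tool [2.6806 0.7158] 0.1399759027940583
pos [0.555  0.0799 0.1568] yheading 1.2696 j6 -1.259 -> shift [ 0.2061 -0.0361  0.7121] turn 0.0016 rows 3.0
```

Call:
{"fn": "arm_command", "kwargs": {
  "moves": [
    [-0.5,[0.193,-0.039,0],-0.001],
    [-0.5,[0.193,-0.039,0],-0.001],
    [-0.5,[0.193,-0.039,0.25],-0.001],
    [-0.5,[0.193,-0.039,0.45],-0.001],
    [-0.5,[0.193,-0.039,0.6],-0.001],
    [-0.5,[0.193,-0.039,0.65],-0.001],
    [-0.5,[0.193,-0.039,0.65],-0.001],
    [-0.5,[0.193,-0.039,0.65],-0.001]
  ]
}}

```text
time: 11.7
tool_pos: [0.5268, 0.0824, 0.0608]
tool_rot: [0.0, 0.148, 0.989, 0.0]
contact_force: [-0.2, 0.7, 0.2]
gripper_width: 0.497
grasp_force: 61.7
```

```bash
python3 - <<'E'
from h import *
w=grab('wrist');print(manip.state()['tool_pos'])
cv2.imwrite('pics/w6.png',cv2.resize(w['frame'][160:340,180:390,::-1],None,fx=3.3,fy=3.3,interpolation=cv2.INTER_CUBIC))
E
```

```text
[0.5276 0.0823 0.0618]
```

View pics/w6.png

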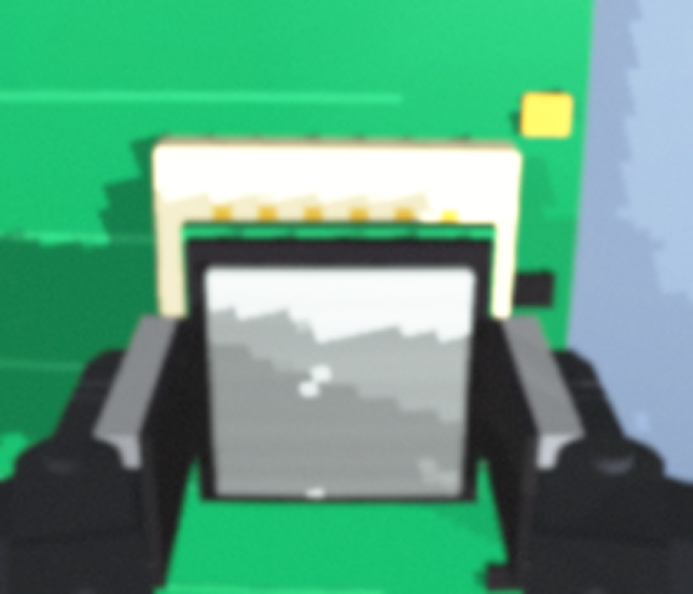

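```bash
python3 - <<'E'
from h import *
w=grab('wrist');z=manip.state()['tool_pos'][2];print(z)
f=lambda a,b,h:intool(at(w,180+a/3.3,160+b/3.3,h,True)[:2])
for x in(165,338,510):print('socket front',f(x,146,.022))
for x in(195,338,485):print('proc front',f(x,241,z-.0168))
for a,b in((207,268),(474,268),(215,496),(463,496)):print('spreader',f(a,b,z-.0168))
for a in(155,521):print('socket side',f(a,160,.022))
for a in(186,492):print('proc side',f(a,245,z-.0168))
E
```

```text
0.062311177592703305
socket front [ 31.4292 -25.454 ]
socket front [31.3895  0.9661]
socket front [31.4227 27.2484]
proc front [ 24.6888 -18.1168]
proc front [24.7406  0.9221]
proc front [24.6741 20.5117]
spreader [ 20.8301 -16.6591]
spreader [20.8123 19.195 ]
spreader [-15.7854 -17.275 ]
spreader [-15.825   19.4682]
socket side [ 29.2082 -27.1135]
socket side [29.2002 29.0676]
proc side [ 24.1123 -19.357 ]
proc side [24.0981 21.4849]
```

Call:
{"fn": "arm_command", "kwargs": {
  "moves": [
    [-0.5,[0.005,0,0.03],0],
    [-0.5,[0.005,0,0.06],0],
    [-0.5,[0.005,0,0.068],0],
    [-0.5,[0.005,0,0.072],0],
    [-0.5,[0.005,0,0.072],0]
  ]
}}

```text
time: 12.22
tool_pos: [0.5254, 0.0822, 0.0491]
tool_rot: [-0.0, 0.149, 0.989, -0.0]
contact_force: [-0.2, 0.1, -0.8]
gripper_width: 0.493
grasp_force: 61.7
```

Call:
{"fn": "arm_command", "kwargs": {
  "moves": [
    [-0.5,[0,0,0.007],0],
    [-0.5,[0,0,0.01],0],
    [-0.5,[0,0,0.01],0],
    [-0.5,[0,0,0.01],0]
  ]
}}

```text
time: 12.55
tool_pos: [0.5256, 0.0822, 0.0478]
tool_rot: [0.0, 0.149, 0.989, -0.0]
contact_force: [1.1, 0.4, -0.4]
gripper_width: 0.493
grasp_force: 61.7
```

Call:
{"fn": "arm_command", "kwargs": {
  "moves": [
    [-0.5,[0,0,0.005],0],
    [-0.5,[0,0,0.01],0],
    [-0.5,[0,0,0.01],0],
    [-0.5,[0,0,0.01],0]
  ]
}}

```text
time: 12.88
tool_pos: [0.5258, 0.0822, 0.0468]
tool_rot: [0.0, 0.149, 0.989, -0.0]
contact_force: [-1.9, -0.2, 3.4]
gripper_width: 0.493
grasp_force: 62.2
```

Call:
{"fn": "arm_command", "kwargs": {
  "moves": [
    [0.3,[0,0,0],0],
    [0.3,[0,0,0],0],
    [0.3,[0,0,0],0],
    [0.3,[0,0,-0.2],0],
    [1,[0,0,-0.5],0],
    [1,[0,0,-0.73],0],
    [1,[0,0,-0.73],0],
    [1,[0,0,-0.73],0],
    [1,[0,0,-0.73],0]
  ]
}}

```text
time: 13.63
tool_pos: [0.5254, 0.0822, 0.1555]
tool_rot: [-0.0, 0.149, 0.989, -0.0]
contact_force: [-0.4, 0.4, -0.9]
gripper_width: 1.002
grasp_force: 0.0
```

```bash
python3 - <<'E'
from h import *
w=grab('wrist','w7.png');print(manip.state()['tool_pos'])
h=cv2.cvtColor(w['frame'],cv2.COLOR_RGB2HSV);S,V,H=h[:,:,1],h[:,:,2],h[:,:,0]
m=((S<110)&(V>165)).astype(np.uint8)
k=cv2.morphologyEx(m,cv2.MORPH_OPEN,np.ones((15,15)))
print('spreader');r=quad(w,k,.032,(280,213))
o=cv2.morphologyEx(m,cv2.MORPH_CLOSE,np.ones((9,9)));o=cv2.morphologyEx(o,cv2.MORPH_OPEN,np.ones((13,13)))
print('socket');r=quad(w,o,.022,(280,213))
E
```

```text
[0.5247 0.0822 0.1543]
spreader
quad px [ 260  189   46   45 2066] [282.5 211. ] c [0.5229 0.0842] size [0.0355 0.0354] ang 72.90739440917969
socket
quad px [ 247  173   72   70 4935] [282.5317 207.0963] c [0.5234 0.0841] size [0.0573 0.0578] ang 72.9052734375
```

View pics/w7.png

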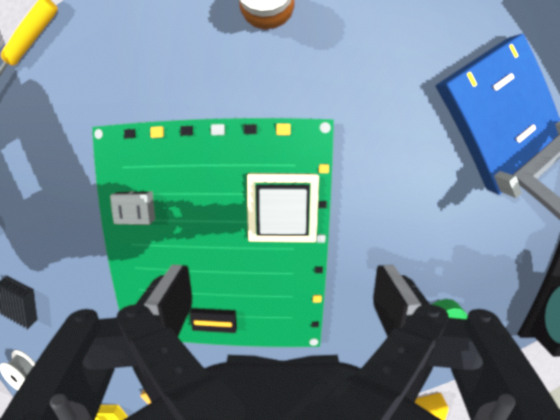

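The processor sits centred and square on the socket, with even cream margins around (283,210). Ports are at (132,209) and the slot at (213,322). Next I locate those and the heat sink.

```bash
python3 - <<'E'
from h import *
w=grab('wrist');d=grab('top')
s=at(w,282.5,207.1,.022,True)
P=at(w,132,209,.028,True);C=at(w,213.5,322,.024,True)
f=lambda a,b:(round(np.linalg.norm(b[:2]-a[:2]),4),round(np.degrees(np.arctan2(*(b-a)[1::-1])),2))
print('wrist s-p,s-c,p-c',f(s,P),f(s,C),f(P,C),P,C)
h=cv2.cvtColor(d['frame'],cv2.COLOR_RGB2HSV);S,V,H=h[:,:,1],h[:,:,2],h[:,:,0]
m=(S<60)&(V>110);m[:228]=0;m[252:]=0;m[:,:278]=0;m[:,300:]=0
p=np.array([*quad(d,m,.028,(289,240),False)[0]])/1e4
m=(V<70);m[:175]=0;m[200:]=0;m[:,:268]=0;m[:,294:]=0
c=np.array([*quad(d,m,.024,(280,187),False)[0]])/1e4
s=np.array([.5259,.0824]);print('top',f(s,p),f(s,c),f(p,c))
rel([.5416,-.271,.16],np.radians(56.7));rel([.5416,-.271,.16],np.radians(146.7))
E
```

```text
wrist s-p,s-c,p-c (np.float64(0.1263), np.float64(-107.22)) (np.float64(0.1282), np.float64(-47.32)) (np.float64(0.127), np.float64(11.98)) [ 0.4835 -0.0362  0.028 ] [ 0.6078 -0.0098  0.024 ]
quad px [281 234  16  13 107] [288.8224 240.2243] c [ 0.4861 -0.0396] size [0.0342 0.0239] ang 79.63646697998047
quad px [270 181  19  14 101] [279.3465 187.8416] c [ 0.612  -0.0132] size [0.0441 0.0213] ang 71.7479019165039
top (np.float64(0.1284), np.float64(-108.06)) (np.float64(0.1286), np.float64(-48.01)) (np.float64(0.1286), np.float64(11.86))
pos [0.5243 0.0822 0.1536] yheading 1.2727 j6 -1.257 -> shift [-0.8017 -2.2168 -0.0429] turn 0.045 rows 9.0
pos [0.5243 0.0822 0.1536] yheading 1.2727 j6 -1.257 -> shift [-0.8017 -2.2168 -0.0429] turn -0.205 rows 11.0
```

Call:
{"fn": "arm_command", "kwargs": {
  "moves": [
    [1,[-0.4,-1,0],0],
    [1,[-0.4,-1,0],0],
    [1,[-0.4,-1,0],0],
    [1,[-0.4,-1,0],0]
  ]
}}

```text
time: 14.12
tool_pos: [0.5379, -0.0805, 0.1541]
tool_rot: [-0.001, 0.148, 0.989, 0.0]
contact_force: [0.9, -0.2, 0.9]
gripper_width: 1.001
grasp_force: 0.0
```

Call:
{"fn": "arm_command", "kwargs": {
  "moves": [
    [1,[-0.4,-1,0],0.022],
    [1,[-0.4,-1,0],0.022],
    [1,[-0.4,-1,0],0.022],
    [1,[-0.4,-1,0],0.022],
    [1,[-0.4,-1,0],0.022]
  ]
}}

```text
time: 14.53
tool_pos: [0.5515, -0.2455, 0.1544]
tool_rot: [-0.001, 0.219, 0.976, -0.001]
contact_force: [0.2, 0.1, 0.2]
gripper_width: 1.001
grasp_force: 0.0
```

```bash
python3 - <<'E'
from h import *
rel([.5416,-.271,.15],np.radians(56.7))
E
```

```text
pos [ 0.5515 -0.2455  0.1544] yheading 1.1287 j6 -1.669 -> shift [-0.0135 -0.182   0.0295] turn 0.0221 rows 2.0
```

Call:
{"fn": "arm_command", "kwargs": {
  "moves": [
    [1,[-0.014,-0.182,0],0.022],
    [1,[-0.014,-0.182,0],0.022],
    [1,[-0.014,-0.182,0],0.022],
    [1,[-0.014,-0.182,0],0.022]
  ]
}}

```text
time: 14.87
tool_pos: [0.5421, -0.2645, 0.1545]
tool_rot: [-0.001, 0.283, 0.959, 0.001]
contact_force: [0.2, 1.7, 0.1]
gripper_width: 1.001
grasp_force: 0.0
```

```bash
python3 - <<'E'
from h import *
w=grab('wrist','w8.png');p=proj(w,[.5416,-.271,.025],True);print(manip.state()['tool_pos'],p)
g=w['frame'].max(2);m=(g<75).astype(np.uint8);m[300:]=0
m=cv2.morphologyEx(m,cv2.MORPH_CLOSE,np.ones((7,7)))
r=quad(w,m,.025,p);print(intool(np.array(r[0])/1e4))
E
```

```text
[ 0.5423 -0.2643  0.1548] (np.float64(274.3076214294115), np.float64(217.2071500330978))
quad px [ 242  186   60   63 3302] [271.0055 213.8422] c [ 0.5407 -0.2737] size [0.0475 0.052 ] ang 57.02708053588867
[-3.7041 -8.7476]
```

View pics/w8.png

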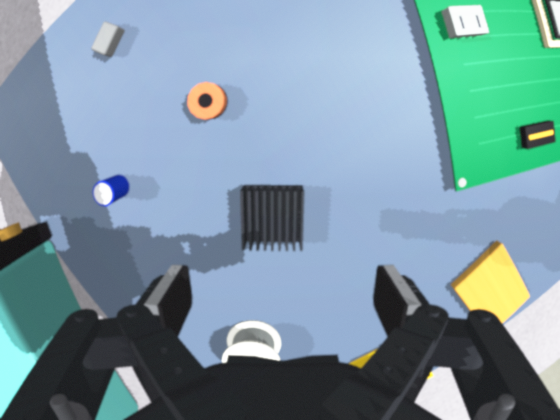

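The heat sink is at (272,217) with fins along tool x, the coil at (207,101), and the capacitor at (111,190). Square to the tool, so I descend.

Call:
{"fn": "arm_command", "kwargs": {
  "moves": [
    [1,[-0.053,-0.065,0.2],0],
    [1,[-0.053,-0.065,0.45],0],
    [0.8,[-0.053,-0.065,0.65],0],
    [0.7,[-0.053,-0.065,0.78],0],
    [0.7,[-0.053,-0.065,0.83],0],
    [0.7,[-0.053,-0.065,0.83],0],
    [-0.5,[-0.053,-0.065,0.83],0],
    [-0.5,[-0.053,-0.065,0.83],0],
    [-0.5,[-0.053,-0.065,0.83],0],
    [-0.5,[-0.053,-0.065,0.83],0],
    [-0.5,[-0.053,-0.065,0.83],0]
  ]
}}

```text
time: 15.83
tool_pos: [0.5455, -0.2788, 0.0339]
tool_rot: [0.002, 0.283, 0.959, -0.001]
contact_force: [-0.2, 0.9, 6.5]
gripper_width: 0.568
grasp_force: 65.1
```

Call:
{"fn": "arm_command", "kwargs": {
  "moves": [
    [-0.5,[0,0,-0.05],0],
    [-0.5,[0,0,-0.2],0],
    [-0.5,[0,0,-0.5],0],
    [-0.5,[0,0,-0.85],0],
    [-0.5,[0,0,-0.85],0],
    [-0.5,[0,0,-0.85],0]
  ]
}}

```text
time: 16.33
tool_pos: [0.5466, -0.2798, 0.1658]
tool_rot: [0.005, 0.283, 0.959, -0.002]
contact_force: [-0.2, -0.1, -0.1]
gripper_width: 0.57
grasp_force: 64.3
```

```bash
python3 - <<'E'
from h import *
s=manip.state();print(s['gripper_width'],s['grasp_force'])
w=grab('wrist')
g=w['frame'].max(2)
cv2.imwrite('pics/w9.png',cv2.resize(np.clip(w['frame'][150:340,180:390,::-1].astype(float)*2,0,255).astype(np.uint8),None,fx=3,fy=3,interpolation=cv2.INTER_CUBIC))
# view place: socket at tool x=+35: 
a=np.radians(72.7+90);rel(np.array([.5252,.0824,.16])-.035*np.array([np.cos(a),np.sin(a),0]),np.radians(72.7))
E
```

```text
0.570319494106028 64.33168172836304
pos [ 0.5452 -0.2789  0.1622] yheading 0.9962 j6 -1.59 -> shift [1.196  2.0121 0.0071] turn -0.0434 rows 9.0
```

Call:
{"fn": "arm_command", "kwargs": {
  "moves": [
    [-0.5,[0.5,0.9,0],0],
    [-0.5,[0.5,0.9,0],0],
    [-0.5,[0.5,0.9,0],0],
    [-0.5,[0.5,0.9,0],0]
  ]
}}

```text
time: 16.72
tool_pos: [0.5523, -0.1206, 0.1556]
tool_rot: [-0.003, 0.283, 0.959, 0.001]
contact_force: [0.6, -0.2, -1.8]
gripper_width: 0.569
grasp_force: 64.3
```

Call:
{"fn": "arm_command", "kwargs": {
  "moves": [
    [-0.5,[0.6,0.95,0],-0.043],
    [-0.5,[0.6,0.95,0],-0.043],
    [-0.5,[0.6,0.95,0],-0.043],
    [-0.5,[0.6,0.95,0],-0.043],
    [-0.5,[0.6,0.95,0],-0.043],
    [-0.5,[0.6,0.95,0],-0.043],
    [-0.5,[0.6,0.95,0],-0.043]
  ]
}}

```text
time: 17.3
tool_pos: [0.555, 0.0446, 0.1568]
tool_rot: [-0.002, 0.151, 0.988, -0.0]
contact_force: [-1.0, -0.1, -0.4]
gripper_width: 0.567
grasp_force: 64.3
```

```bash
python3 - <<'E'
from h import *
a=np.radians(72.7+90);rel(np.array([.5252,.0824,.16])-.035*np.array([np.cos(a),np.sin(a),0]),np.radians(72.7))
E
```

```text
pos [0.555  0.0446 0.1568] yheading 1.2671 j6 -1.32 -> shift [ 0.0319  0.1815 -0.0217] turn -0.0003 rows 1.0
```

Call:
{"fn": "arm_command", "kwargs": {
  "moves": [
    [-0.5,[0.265,0.182,0],0],
    [-0.5,[0.265,0.182,0],0],
    [-0.5,[0.265,0.182,0.2],0],
    [-0.5,[0.265,0.182,0.42],0],
    [-0.5,[0.265,0.182,0.42],0],
    [-0.5,[0.265,0.182,0.42],0]
  ]
}}

```text
time: 17.8
tool_pos: [0.5244, 0.0813, 0.0933]
tool_rot: [-0.003, 0.153, 0.988, -0.001]
contact_force: [0.4, 0.3, -0.1]
gripper_width: 0.57
grasp_force: 64.2
```

```bash
python3 - <<'E'
from h import *
w=grab('wrist');s=manip.state();print(s['tool_pos'],s['gripper_width'])
f=w['frame'][150:330,180:390,::-1].astype(float)
cv2.imwrite('pics/w10.png',cv2.resize((255*(f/255)**.6).astype(np.uint8),None,fx=3.3,fy=3.3,interpolation=cv2.INTER_CUBIC))
E
```

```text
[0.5263 0.0815 0.0956] 0.5672108792078725
```

View pics/w10.png

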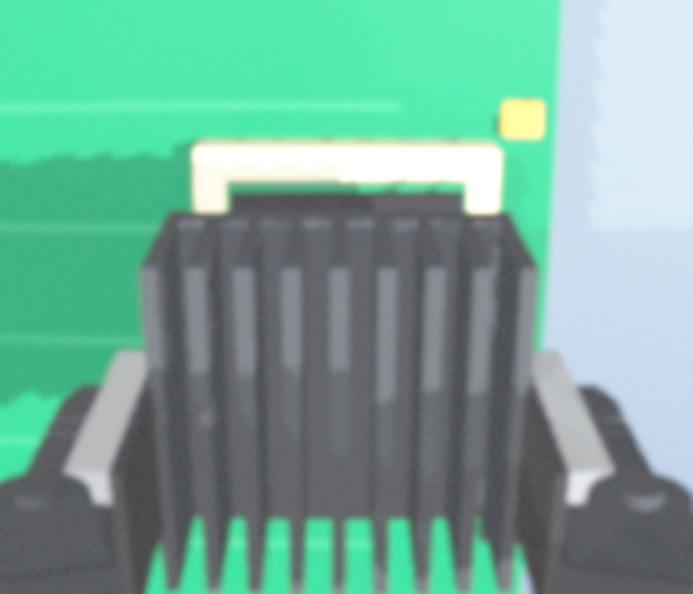

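The socket front edge is at crop row 145 (cols 192–503). The heat sink's front face runs from the bottom edge at row 213 (cols 172–510) to the top edge at row 265, and it looks square.

```bash
python3 - <<'E'
from h import *
w=grab('wrist');s=manip.state();z=s['tool_pos'][2];print(s['tool_pos'])
f=lambda a,b,h:intool(at(w,180+a/3.3,150+b/3.3,h,True)[:2])
print('socket front',f(192,145,.022),f(503,145,.022), 'mid y',(f(192,150,.022)+f(503,150,.022))/2)
for hb in(.030,.032,.034):
  print(hb,'hs bottom',f(172,213,z-hb),f(510,213,z-hb),'top',f(145,266,z-hb+.025),f(533,266,z-hb+.025))
E
```

```text
[0.5274 0.0817 0.0971]
socket front [ 29.6943 -26.3974] [29.7068 30.7952] mid y [28.755  2.201]
0.03 hs bottom [ 30.2112 -23.346 ] [30.2036 25.0347] top [ 31.0429 -22.9192] [31.0337 23.9605]
0.032 hs bottom [ 29.6096 -23.6708] [29.6018 25.3732] top [ 30.3306 -23.3041] [30.3212 24.3513]
0.034 hs bottom [ 29.0079 -23.9956] [29.0001 25.7117] top [ 29.6183 -23.689 ] [29.6087 24.7421]
```

Call:
{"fn": "arm_command", "kwargs": {
  "moves": [
    [-0.5,[-0.017,0.006,0.06],0],
    [-0.5,[-0.017,0.006,0.12],0],
    [-0.5,[-0.017,0.006,0.14],0],
    [-0.5,[-0.017,0.006,0.14],0],
    [-0.5,[-0.017,0.006,0.14],0],
    [-0.5,[-0.017,0.006,0.14],0],
    [-0.5,[-0.017,0.006,0.14],0],
    [-0.5,[-0.017,0.006,0.14],0]
  ]
}}

```text
time: 18.57
tool_pos: [0.5294, 0.0828, 0.0752]
tool_rot: [0.0, 0.152, 0.988, 0.0]
contact_force: [0.4, 0.5, -1.4]
gripper_width: 0.567
grasp_force: 64.3
```

```bash
python3 - <<'E'
from h import *
print(manip.state()['tool_pos'])
w=grab('wrist');s=manip.state();print(s['tool_pos'],s['contact_force'])
f=w['frame'][150:330,180:390,::-1].astype(float)
cv2.imwrite('pics/w11.png',cv2.resize((255*(f/255)**.6).astype(np.uint8),None,fx=3.3,fy=3.3,interpolation=cv2.INTER_CUBIC))
E
```

```text
[0.5294 0.0828 0.0752]
[0.5294 0.0828 0.0751] [ 0.6722 -0.8941 -0.4372]
```

View pics/w11.png

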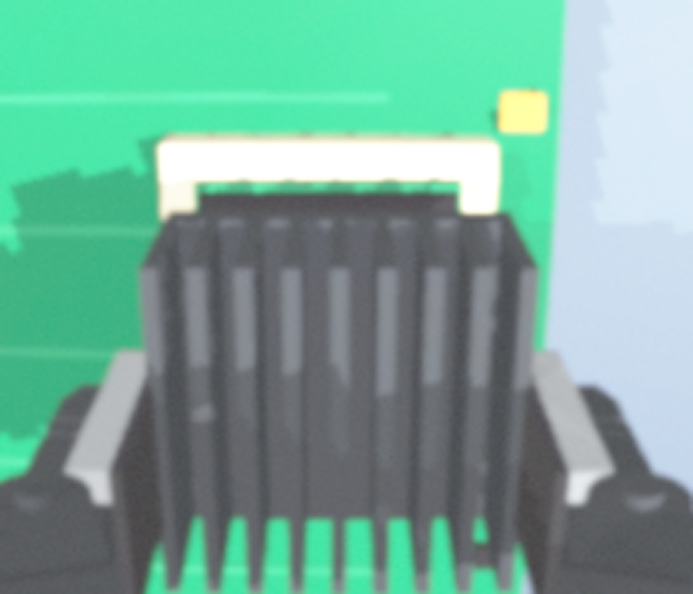

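```bash
python3 - <<'E'
from h import *
w=grab('wrist');s=manip.state();z=s['tool_pos'][2];print(s['tool_pos'])
f=lambda a,b,h:intool(at(w,180+a/3.3,150+b/3.3,h,True)[:2])
print('socket front',f(157,142,.022),f(500,142,.022),'proc top edge',f(330,196,.032),f(199,200,.032),f(458,200,.032))
for hb in(.032,.034,.036):
  print(hb,'hs bottom',f(172,213,z-hb),f(510,213,z-hb),'top',f(145,266,z-hb+.025),f(533,266,z-hb+.025))
E
```

```text
[0.5293 0.0828 0.0751]
socket front [ 33.8185 -28.7385] [33.7956 27.6006] proc top edge [27.4249 -0.2428] [ 26.7851 -20.7417] [26.7793 19.7503]
0.032 hs bottom [ 28.0179 -23.3295] [28.011  26.2061] top [ 28.7095 -23.0282] [28.6987 25.2013]
0.034 hs bottom [ 27.4117 -23.6526] [27.4048 26.5468] top [ 27.9926 -23.4114] [27.9816 25.5944]
0.036 hs bottom [ 26.8056 -23.9756] [26.7986 26.8875] top [ 27.2757 -23.7946] [27.2645 25.9874]
```

Call:
{"fn": "arm_command", "kwargs": {
  "moves": [
    [-0.5,[0.019,-0.012,0],0],
    [-0.5,[0.019,-0.012,0.02],0],
    [-0.5,[0.019,-0.012,0.035],0],
    [-0.5,[0.019,-0.012,0.035],0],
    [-0.5,[0.019,-0.012,0.035],0],
    [-0.5,[0.019,-0.012,0.035],0]
  ]
}}

```text
time: 19.17
tool_pos: [0.5259, 0.0819, 0.0695]
tool_rot: [-0.0, 0.152, 0.988, -0.0]
contact_force: [-0.0, -0.7, -1.3]
gripper_width: 0.57
grasp_force: 64.3
```

```bash
python3 - <<'E'
from h import *
w=grab('wrist');s=manip.state();z=s['tool_pos'][2];print(s['tool_pos'],s['contact_force'])
f=w['frame'][150:330,180:390,::-1].astype(float)
cv2.imwrite('pics/w12.png',cv2.resize((255*(f/255)**.6).astype(np.uint8),None,fx=3.3,fy=3.3,interpolation=cv2.INTER_CUBIC))
# socket edges: cream pixels row span and column span
h=cv2.cvtColor(w['frame'],cv2.COLOR_RGB2HSV);m=((h[:,:,1]<110)&(h[:,:,2]>165)).astype(np.uint8)
m=cv2.morphologyEx(m,cv2.MORPH_OPEN,np.ones((3,3)));n,l,st,ce=cv2.connectedComponentsWithStats(m)
for k in range(1,n):
  if st[k,4]>300 and 200<ce[k][0]<360: 
    print(st[k]);v,u=np.nonzero(l==k);r0=v.min();
    for r in(r0+2,r0+5,r0+8,r0+12,r0+15,r0+18): c=u[v==r]; print(r,c.min() if len(c) else 0,c.max() if len(c) else 0,len(c))
g=w['frame'].max(2);print('col282',list(zip(range(185,240),g[185:240,282])))
E
```

```text
[0.5259 0.0819 0.0695] [ 0.4548 -0.0711 -0.7259]
[     0      0    560    420 102015]
2 0 559 560
5 0 559 560
8 0 559 560
12 0 559 560
15 0 559 560
18 0 555 556
[ 229  198  108   17 1574]
200 231 333 103
203 229 336 108
206 230 336 107
210 230 336 107
213 231 335 29
216 0 0 0
col282 [(185, np.uint8(232)), (186, np.uint8(241)), (187, np.uint8(240)), (188, np.uint8(233)), (189, np.uint8(226)), (190, np.uint8(224)), (191, np.uint8(224)), (192, np.uint8(223)), (193, np.uint8(223)), (194, np.uint8(223)), (195, np.uint8(224)), (196, np.uint8(223)), (197, np.uint8(222)), (198, np.uint8(218)), (199, np.uint8(211)), (200, np.uint8(220)), (201, np.uint8(250)), (202, np.uint8(255)), (203, np.uint8(255)), (204, np.uint8(255)), (205, np.uint8(255)), (206, np.uint8(255)), (207, np.uint8(255)), (208, np.uint8(255)), (209, np.uint8(255)), (210, np.uint8(252)), (211, np.uint8(241)), (212, np.uint8(201)), (213, np.uint8(135)), (214, np.uint8(78)), (215, np.uint8(51)), (216, np.uint8(51)), (217, np.uint8(51)), (218, np.uint8(51)), (219, np.uint8(51)), (220, np.uint8(50)), (221, np.uint8(52)), (222, np.uint8(51)), (223, np.uint8(52)), (224, np.uint8(52)), (225, np.uint8(51)), (226, np.uint8(53)), (227, np.uint8(50)), (228, np.uint8(51)), (229, np.uint8(54)), (230, np.uint8(61)), (231, np.uint8(80)), (232, np.uint8(96)), (233, np.uint8(103)), (234, np.uint8(105)), (235, np.uint8(104)), (236, np.uint8(105)), (237, np.uint8(104)), (238, np.uint8(102)), (239, np.uint8(102))]
```

```bash
python3 - <<'E'
from h import *
w=grab('wrist');s=manip.state();z=s['tool_pos'][2]
f=lambda u,v,h:intool(at(w,u,v,h,True)[:2])
for v in(199,200,201):print('socket front',f(229.3,v,.022),f(336.7,v,.022))
print('hs bottom',f(232.1,214.5,z-.034),f(334.5,214.5,z-.034))
E
```

```text
socket front [ 31.9665 -27.039 ] [31.9626 29.574 ]
socket front [ 31.4227 -27.062 ] [31.4184 29.5977]
socket front [ 30.878  -27.0852] [30.8734 29.6216]
hs bottom [ 27.5532 -23.6966] [27.5441 26.4549]
```

Call:
{"fn": "arm_command", "kwargs": {
  "moves": [
    [-0.5,[0.007,0,0.005],0],
    [-0.5,[0.007,0,0.012],0],
    [-0.5,[0.007,0,0.02],0],
    [-0.5,[0.007,0,0.02],0],
    [-0.5,[0.007,0,0.02],0]
  ]
}}

```text
time: 19.68
tool_pos: [0.5248, 0.0822, 0.0664]
tool_rot: [-0.0, 0.152, 0.988, -0.0]
contact_force: [-0.5, 0.4, -0.7]
gripper_width: 0.569
grasp_force: 64.3
```

Call:
{"fn": "arm_command", "kwargs": {
  "moves": [
    [-0.5,[0,0,0.007],0],
    [-0.5,[0,0,0.007],0],
    [-0.5,[0,0,0.007],0],
    [-0.5,[0,0,0.007],0]
  ]
}}

```text
time: 20.02
tool_pos: [0.5249, 0.0822, 0.0655]
tool_rot: [-0.0, 0.152, 0.988, -0.0]
contact_force: [-0.8, -0.2, -0.7]
gripper_width: 0.568
grasp_force: 64.3
```

Call:
{"fn": "arm_command", "kwargs": {
  "moves": [
    [-0.5,[0,0,0.007],0],
    [-0.5,[0,0,0.007],0],
    [-0.5,[0,0,0.007],0],
    [-0.5,[0,0,0.007],0]
  ]
}}

```text
time: 20.35
tool_pos: [0.5249, 0.0822, 0.0644]
tool_rot: [-0.0, 0.152, 0.988, -0.0]
contact_force: [0.2, 1.1, -0.7]
gripper_width: 0.57
grasp_force: 64.3
```

Call:
{"fn": "arm_command", "kwargs": {
  "moves": [
    [-0.5,[0,0,0.007],0],
    [-0.5,[0,0,0.007],0],
    [-0.5,[0,0,0.007],0],
    [-0.5,[0,0,0.007],0]
  ]
}}

```text
time: 20.68
tool_pos: [0.5252, 0.0822, 0.0639]
tool_rot: [0.0, 0.152, 0.988, 0.0]
contact_force: [-1.8, -0.9, 4.6]
gripper_width: 0.569
grasp_force: 64.7
```

Call:
{"fn": "arm_command", "kwargs": {
  "moves": [
    [0.5,[0,0,0],0],
    [0.5,[0,0,0],0],
    [0.5,[0,0,0],0],
    [0.5,[0,0,-0.1],0],
    [1,[0,0,-0.3],0],
    [1,[0,0,-0.6],0],
    [1,[0,0,-0.73],0],
    [1,[0,0,-0.73],0],
    [1,[0,0,-0.73],0],
    [1,[0,0,-0.73],0]
  ]
}}

```text
time: 21.52
tool_pos: [0.5243, 0.0822, 0.1718]
tool_rot: [-0.001, 0.152, 0.988, -0.0]
contact_force: [0.2, 0.5, -1.4]
gripper_width: 0.998
grasp_force: 0.0
```

```bash
python3 - <<'E'
from h import *
w=grab('wrist');s=manip.state();print(s['tool_pos'])
cv2.imwrite('pics/w13.png',cv2.resize((255*(w['frame'][130:290,180:390,::-1]/255.)**.6).astype(np.uint8),None,fx=3.5,fy=3.5,interpolation=cv2.INTER_CUBIC))
a=np.radians(72.7)
rel([.4370,-.2640,.15],a)
E
```

```text
[0.5238 0.0821 0.171 ]
pos [0.5238 0.0821 0.171 ] yheading 1.2664 j6 -1.251 -> shift [-0.14   -2.3748  0.1418] turn -0.0004 rows 9.0
```

View pics/w13.png

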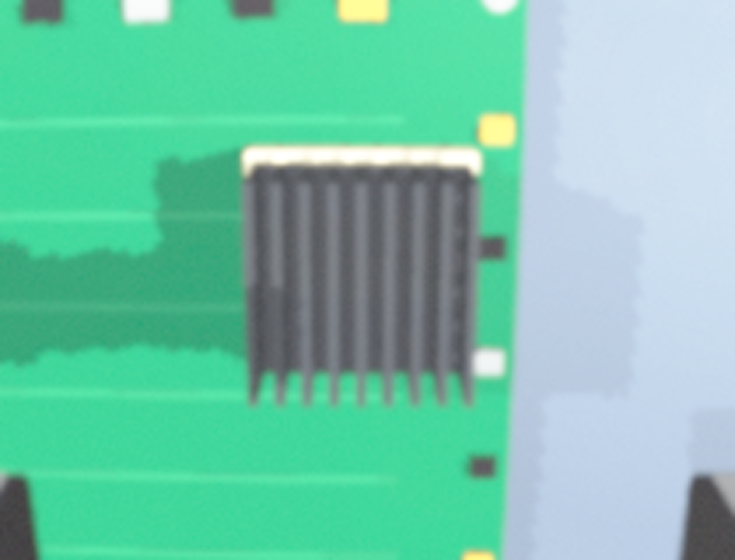

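The heat sink is square on the processor: crop cols 247–475 inside the socket's 242–482, with a thin socket margin in front. I've used all 14 views, so from here I work from numbers only.

Call:
{"fn": "arm_command", "kwargs": {
  "moves": [
    [1,[-0.05,-1,0],0],
    [1,[-0.05,-1,0],0],
    [1,[-0.05,-1,0],0],
    [1,[-0.05,-1,0],0]
  ]
}}

```text
time: 21.9
tool_pos: [0.4849, -0.0653, 0.1705]
tool_rot: [-0.002, 0.152, 0.988, -0.0]
contact_force: [-0.3, -0.4, 0.2]
gripper_width: 0.997
grasp_force: 0.0
```

```bash
python3 - <<'E'
from h import *
rel([.4370,-.2640,.15],np.radians(72.7))
d=grab('top');h=cv2.cvtColor(d['frame'],cv2.COLOR_RGB2HSV);S,V,H=h[:,:,1],h[:,:,2],h[:,:,0]
m=(V<70)&(S<140);m[190:245,215:262]&=True
mm=np.zeros_like(m);mm[190:250,215:262]=m[190:250,215:262]
print('hs top in top view');quad(d,mm,.057,(238,220),False)
for n in('lid','heatsink','processor','socket','coil','capacitor'):print(n,[(round(q['confidence'],2),np.round(q['extent'],1)) for q in manip.search_frame(d,n)[:2]])
E
```

```text
pos [ 0.4849 -0.0653  0.1705] yheading 1.2653 j6 -1.551 -> shift [-0.0942 -1.3592  0.1379] turn -0.0006 rows 5.0
hs top in top view
quad px [222 208  28  26 440] [235.4159 220.7432] c [0.522  0.0854] size [0.0542 0.047 ] ang 72.21971130371094
lid [(0.57, array([101.9, 170.8, 150.8, 216.5]))]
heatsink [(0.84, array([223.7, 204.6, 247.2, 232.3]))]
processor []
socket []
coil [(0.57, array([381. , 261.9, 390.8, 271.5]))]
capacitor [(0.59, array([427.4, 260.8, 440.5, 268.3]))]
```

Call:
{"fn": "arm_command", "kwargs": {
  "moves": [
    [1,[-0.05,-0.7,0],0],
    [1,[-0.05,-0.7,0],0],
    [1,[-0.05,-0.7,0],0]
  ]
}}

```text
time: 22.5
tool_pos: [0.4626, -0.1668, 0.1729]
tool_rot: [-0.0, 0.151, 0.989, -0.001]
contact_force: [0.2, 0.4, 0.8]
gripper_width: 1.001
grasp_force: 0.0
```

Call:
{"fn": "arm_command", "kwargs": {
  "moves": [
    [1,[-0.04,-0.66,0.14],0],
    [1,[-0.04,-0.66,0.14],0],
    [1,[-0.04,-0.66,0.14],0],
    [1,[-0.04,-0.66,0.14],0],
    [1,[-0.04,-0.66,0.14],0],
    [1,[-0.04,-0.66,0.14],0]
  ]
}}

```text
time: 23.0
tool_pos: [0.4394, -0.2606, 0.1518]
tool_rot: [-0.0, 0.151, 0.989, 0.0]
contact_force: [-0.1, 0.2, -0.1]
gripper_width: 0.997
grasp_force: 0.0
```

```bash
cat >> h.py <<'E'
def coil(w,z,seed,box=None):
    h=cv2.cvtColor(w['frame'],cv2.COLOR_RGB2HSV);S,V,H=h[:,:,1],h[:,:,2],h[:,:,0]
    m=((H<16)|(H>172))&(S>100)&(V>90)
    m=cv2.morphologyEx(m.astype(np.uint8),cv2.MORPH_CLOSE,np.ones((11,11)))
    r=quad(w,m,z,seed);c=np.array(r[0])/1e4;print('coil tool',intool(c));return c
E
python3 - <<'E'
from h import *
w=grab('wrist');p=proj(w,[.437,-.264,.018],True);print(manip.state()['tool_pos'],p)
for q in manip.search_frame(w,'coil')[:2]:
  e=q['extent'];print(q['confidence'],np.round(e,1),at(w,(e[0]+e[2])/2,(e[1]+e[3])/2,.018,True))
c=coil(w,.018,p)
for q in manip.search_frame(w,'capacitor')[:2]:
  e=q['extent'];print('cap',q['confidence'],np.round(e,1),at(w,(e[0]+e[2])/2,(e[1]+e[3])/2,.02,True))
E
```

```text
[ 0.4395 -0.2605  0.152 ] (np.float64(276.08593888778216), np.float64(209.8626582272551))
0.79 [252.6 185.3 294.1 226. ] [ 0.433 -0.265  0.018]
quad px [ 255  187   37   37 1081] [273.0083 205.1425] c [ 0.4326 -0.2652] size [0.0289 0.0299] ang 72.55091094970703
coil tool [ 5.2022 -6.5865]
cap 0.72 [134.5 234.9 171.8 273.9] [ 0.4428 -0.3802  0.02  ]
```

Call:
{"fn": "arm_command", "kwargs": {
  "moves": [
    [1,[0.022,-0.049,0.2],0],
    [0.6,[0.022,-0.049,0.45],0],
    [0.4,[0.022,-0.049,0.65],0],
    [0.4,[0.022,-0.049,0.76],0],
    [0.4,[0.022,-0.049,0.81],0],
    [0.4,[0.022,-0.049,0.81],0],
    [0.4,[0.022,-0.049,0.81],0],
    [-0.8,[0.022,-0.049,0.81],0],
    [-0.8,[0.022,-0.049,0.81],0],
    [-0.8,[0.022,-0.049,0.81],0],
    [-0.8,[0.022,-0.049,0.81],0],
    [-0.8,[0.022,-0.049,0.81],0],
    [-0.8,[0.022,-0.049,0.81],0]
  ]
}}

```text
time: 24.23
tool_pos: [0.4348, -0.2689, 0.0326]
tool_rot: [0.002, 0.152, 0.988, -0.001]
contact_force: [-1.0, 1.0, 5.5]
gripper_width: 0.322
grasp_force: 58.8
```

Call:
{"fn": "arm_command", "kwargs": {
  "moves": [
    [-0.8,[0,0,-0.05],0],
    [-0.8,[0,0,-0.2],0],
    [-0.8,[0,0,-0.5],0],
    [-0.8,[0,0,-0.8],0],
    [-0.8,[0,0,-0.8],0],
    [-0.8,[0,0,-0.8],0],
    [-0.8,[0,0,-0.8],0]
  ]
}}

```text
time: 24.82
tool_pos: [0.4335, -0.2679, 0.1509]
tool_rot: [0.001, 0.152, 0.988, -0.0]
contact_force: [0.3, 0.3, -1.0]
gripper_width: 0.32
grasp_force: 59.2
```

```bash
python3 - <<'E'
from h import *
s=manip.state();print(s['tool_pos'],s['gripper_width'],s['grasp_force'])
w=grab('wrist')
for q in manip.search_frame(w,'coil')[:2]:
  e=q['extent'];print(q['confidence'],np.round(e,1),intool(at(w,(e[0]+e[2])/2,(e[1]+e[3])/2,s['tool_pos'][2]-.014,True)[:2]))
coil(w,s['tool_pos'][2]-.014,(282,275))
rel([.5056,.0205,.15],np.radians(72.7))
E
```

```text
[ 0.4335 -0.2679  0.1509] 0.3197193896875891 59.160205721855164
0.77 [248.6 239.5 317.  310.3] [3.6054 0.5373]
quad px [ 252  241   62   67 2957] [282.2797 273.2885] c [ 0.4295 -0.2656] size [0.0278 0.034 ] ang 70.3626708984375
coil tool [3.157  0.4896]
pos [ 0.4324 -0.267   0.1483] yheading 1.2663 j6 -1.966 -> shift [ 0.1087  1.9747 -0.0081] turn -0.0004 rows 8.0
```

Call:
{"fn": "arm_command", "kwargs": {
  "moves": [
    [-0.8,[0.054,0.98,0],0],
    [-0.8,[0.054,0.98,0],0],
    [-0.8,[0.054,0.98,0],0],
    [-0.8,[0.054,0.98,0],0],
    [-0.8,[0.054,0.98,0],0]
  ]
}}

```text
time: 25.33
tool_pos: [0.4689, -0.1209, 0.1476]
tool_rot: [-0.002, 0.149, 0.989, 0.001]
contact_force: [0.1, -0.6, 0.1]
gripper_width: 0.318
grasp_force: 59.4
```

Call:
{"fn": "arm_command", "kwargs": {
  "moves": [
    [-0.8,[0.054,0.98,0],0.25],
    [-0.8,[0.054,0.98,0],0.25],
    [-0.8,[0.054,0.98,0],0.25],
    [-0.8,[0.054,0.98,0],0.25],
    [-0.8,[0.054,0.98,0],0.25],
    [-0.8,[0.054,0.98,0],0.25],
    [-0.8,[0.054,0.98,0],0.25],
    [-0.8,[0.054,0.98,0],0.25],
    [-0.8,[0.054,0.98,0],0.25],
    [-0.8,[0.054,0.98,0],0.25],
    [-0.8,[0.054,0.98,0],0.25],
    [-0.8,[0.054,0.98,0],0.25],
    [-0.8,[0.054,0.98,0],0.25],
    [-0.8,[0.054,0.98,0],0.25],
    [-0.8,[0.054,0.98,0],0.25],
    [-0.8,[0.054,0.98,0],0.25]
  ]
}}

```text
time: 26.67
tool_pos: [0.5055, 0.0173, 0.1492]
tool_rot: [-0.001, 0.805, 0.593, -0.001]
contact_force: [-0.8, 1.3, -0.4]
gripper_width: 0.317
grasp_force: 59.5
```

```bash
python3 - <<'E'
from h import *
rel([.5055,.0203,.052],np.radians(72.7+90));print(manip.state()['gripper_width'])
E
```

```text
pos [0.5055 0.0173 0.1492] yheading -0.3021 j6 0.189 -> shift [ 0.0194 -0.0049  0.6481] turn -0.0 rows 3.0
0.31667887804152284
```

Call:
{"fn": "arm_command", "kwargs": {
  "moves": [
    [-0.8,[0.019,-0.005,0.2],0],
    [-0.8,[0.019,-0.005,0.4],0],
    [-0.8,[0.019,-0.005,0.55],0],
    [-0.8,[0.019,-0.005,0.64],0],
    [-0.8,[0.019,-0.005,0.665],0],
    [-0.8,[0.019,-0.005,0.665],0],
    [-0.8,[0.019,-0.005,0.665],0],
    [-0.8,[0.019,-0.005,0.665],0]
  ]
}}

```text
time: 27.33
tool_pos: [0.5075, 0.0203, 0.0522]
tool_rot: [0.001, 0.806, 0.592, 0.001]
contact_force: [-0.5, 0.4, 0.1]
gripper_width: 0.317
grasp_force: 59.5
```

Call:
{"fn": "arm_command", "kwargs": {
  "moves": [
    [-0.8,[0,0,0.008],0],
    [-0.8,[0,0,0.008],0],
    [-0.8,[0,0,0.008],0],
    [-0.8,[0,0,0.008],0]
  ]
}}

```text
time: 27.67
tool_pos: [0.5066, 0.0204, 0.0499]
tool_rot: [0.0, 0.806, 0.592, 0.0]
contact_force: [-0.3, -0.4, -1.7]
gripper_width: 0.322
grasp_force: 59.5
```

Call:
{"fn": "arm_command", "kwargs": {
  "moves": [
    [-0.8,[0,0.004,0.015],0],
    [-0.8,[0,0.004,0.015],0],
    [-0.8,[0,0.004,0.015],0],
    [-0.8,[0,0.004,0.015],0]
  ]
}}

```text
time: 28.0
tool_pos: [0.5068, 0.0202, 0.0471]
tool_rot: [-0.0, 0.806, 0.592, -0.0]
contact_force: [0.1, -0.0, -1.4]
gripper_width: 0.318
grasp_force: 59.5
```

Call:
{"fn": "arm_command", "kwargs": {
  "moves": [
    [-0.8,[0,0,0.007],0],
    [-0.8,[0,0,0.007],0],
    [-0.8,[0,0,0.007],0],
    [-0.8,[0,0,0.007],0]
  ]
}}

```text
time: 28.33
tool_pos: [0.5068, 0.0202, 0.0461]
tool_rot: [-0.0, 0.806, 0.592, -0.0]
contact_force: [-0.6, 0.1, -0.8]
gripper_width: 0.319
grasp_force: 59.5
```

Call:
{"fn": "arm_command", "kwargs": {
  "moves": [
    [-0.8,[0,-0.008,0.004],0],
    [-0.8,[0,-0.008,0.008],0],
    [-0.8,[0,-0.008,0.008],0],
    [-0.8,[0,-0.008,0.008],0]
  ]
}}

```text
time: 28.67
tool_pos: [0.5056, 0.0206, 0.0449]
tool_rot: [-0.0, 0.806, 0.592, -0.0]
contact_force: [0.6, -0.0, -1.0]
gripper_width: 0.319
grasp_force: 59.5
```

Call:
{"fn": "arm_command", "kwargs": {
  "moves": [
    [-0.8,[0,0,0.008],0],
    [-0.8,[0,0,0.008],0],
    [-0.8,[0,0,0.008],0],
    [-0.8,[0,0,0.008],0]
  ]
}}

```text
time: 29.0
tool_pos: [0.5059, 0.0206, 0.0447]
tool_rot: [-0.0, 0.806, 0.592, -0.0]
contact_force: [-1.9, 0.4, 5.4]
gripper_width: 0.318
grasp_force: 60.1
```

Contact made, so I release and rise, then measure the coil relative to the board.

Call:
{"fn": "arm_command", "kwargs": {
  "moves": [
    [0,[0,0,0],0],
    [0,[0,0,0],0],
    [0,[0,0,0],0],
    [0,[0,0,-0.1],0],
    [0.5,[0,0,-0.3],0],
    [1,[0,0,-0.6],0],
    [1,[0,0,-0.75],0],
    [1,[0,0,-0.75],0],
    [1,[0,0,-0.75],0],
    [1,[0,0,-0.75],0],
    [1,[0,0,-0.75],0]
  ]
}}

```text
time: 29.92
tool_pos: [0.5045, 0.0207, 0.1543]
tool_rot: [-0.001, 0.806, 0.592, -0.001]
contact_force: [-0.2, 0.3, 0.7]
gripper_width: 0.998
grasp_force: 0.0
```

```bash
python3 - <<'E'
from h import *
w=grab('wrist');print(manip.state()['tool_pos']);p=proj(w,[.5055,.0205,.032],True);print(p)
c=coil(w,.032,p)
for n,z in(('coil',.032),('ports',.028),('card_slot',.024),('heatsink',.057)):
  for q in manip.search_frame(w,n)[:1]:
    e=q['extent'];X=at(w,(e[0]+e[2])/2,(e[1]+e[3])/2,z,True)[:2];print(n,q['confidence'],np.round(e,1),X,intool(X))
print('expected ports/slot/socket in tool',[intool(x) for x in([.4859,-.0415],[.6129,-.0136],[.525,.0822])])
E
```

```text
[0.5045 0.0207 0.1541]
(np.float64(285.6895134794714), np.float64(214.91241991071274))
quad px [ 267  190   37   41 1188] [284.7475 210.2256] c [0.5061 0.0241] size [0.032  0.0277] ang 72.63894653320312
coil tool [3.7351 0.4783]
coil 0.8 [265.6 189.1 306.5 233. ] [0.5067 0.0234] [3.1673 1.1951]
ports 0.92 [266.4 257.8 298.3 303.2] [ 0.4853 -0.0353] [-59.2365  -1.8196]
card_slot 0.85 [395.3 182.6 428.3 237.7] [ 0.6067 -0.0095] [  1.7543 106.0607]
heatsink 0.76 [241.9  91.3 318.7 170.5] [0.5213 0.0836] [64.9018 -3.4482]
expected ports/slot/socket in tool [array([-65.0779,   0.2412]), array([ -0.3954, 113.0398]), array([64.6543,  0.4674])]
```

```bash
python3 - <<'E'
from h import *
w=grab('wrist');F=w['frame'];h=cv2.cvtColor(F,cv2.COLOR_RGB2HSV);S,V,H=h[:,:,1],h[:,:,2],h[:,:,0]
m=(F.max(2)<90).astype(np.uint8);m[:60]=0;m[190:]=0;m[:,:200]=0;m[:,360:]=0
m=cv2.morphologyEx(m,cv2.MORPH_CLOSE,np.ones((7,7)))
print('hs wrist');r=quad(w,m,.057,(280,130));print(intool(np.array(r[0])/1e4))
m=((S<60)&(V>100)).astype(np.uint8);m[:245]=0;m[320:]=0;m[:,:240]=0;m[:,330:]=0
m=cv2.morphologyEx(m,cv2.MORPH_OPEN,np.ones((5,5)))
print('ports wrist');r=quad(w,m,.028,(282,280));print(intool(np.array(r[0])/1e4))
m=((S<110)&(V>165)).astype(np.uint8);m[:60]=0;m[190:]=0;m[:,:220]=0;m[:,340:]=0
n,l,st,ce=cv2.connectedComponentsWithStats(m)
for k in range(1,n):
  if st[k,4]>30: print('cream',st[k],[intool(at(w,a,b,.022,True)[:2]) for a,b in((st[k,0],st[k,1]),(st[k,0]+st[k,2],st[k,1]+st[k,3]))])
d=grab('top');h=cv2.cvtColor(d['frame'],cv2.COLOR_RGB2HSV);S,V,H=h[:,:,1],h[:,:,2],h[:,:,0]
m=((H<16)|(H>172))&(S>100)&(V>80);m[:200]=0;m[250:]=0;m[:,:240]=0;m[:,290:]=0
print('coil top',manip.search_frame(d,'coil')[:1]);
if m.sum()>20: quad(d,m,.032,(262,232),False)
E
```

```text
hs wrist
quad px [ 245   84   70   83 4843] [279.7169 130.1001] c [0.5227 0.0873] size [0.0546 0.0462] ang 72.44956970214844
[68.827  -3.3828]
ports wrist
quad px [ 267  261   31   42 1283] [282.0577 281.5121] c [ 0.4851 -0.0373] size [0.0402 0.0262] ang 72.69157409667969
[-61.3618  -1.8965]
cream [ 220   60  120   20 2313] [array([120.2088, -49.2348]), array([104.0343,  42.2809])]
cream [314  82  10  84 493] [array([101.7329,  22.3228]), array([36.5963, 30.8455])]
coil top [{'extent': [263.5, 231.8, 266.4, 233.0], 'confidence': 0.43}]
quad px [274 200  16  50 527] [282.1613 224.9108] c [ 0.5213 -0.0239] size [0.0252 0.1198] ang 84.22876739501953
```

```bash
python3 - <<'E'
from h import *
w=grab('wrist');F=w['frame'];print(manip.state()['tool_pos'])
for r in(110,140):
  print(r,[(c,*map(int,F[r,c])) for c in range(236,256,1)]);print([(c,*map(int,F[r,c])) for c in range(306,334,1)])
print('col280',[(r,*map(int,F[r,280])) for r in range(78,98)]);print([(r,*map(int,F[r,280])) for r in range(158,184)])
print('col319',[(r,*map(int,F[r,319])) for r in range(76,100,2)],[(r,*map(int,F[r,319])) for r in range(150,174,2)])
E
```

```text
[0.5057 0.0206 0.156 ]
110 [(236, 40, 199, 121), (237, 41, 200, 122), (238, 38, 200, 121), (239, 40, 199, 121), (240, 43, 197, 122), (241, 48, 191, 120), (242, 53, 186, 119), (243, 57, 178, 117), (244, 58, 156, 108), (245, 61, 117, 91), (246, 62, 79, 75), (247, 62, 67, 70), (248, 63, 66, 70), (249, 63, 64, 71), (250, 63, 65, 69), (251, 62, 64, 70), (252, 64, 65, 72), (253, 63, 65, 71), (254, 63, 66, 71), (255, 62, 64, 70)]
[(306, 64, 66, 71), (307, 65, 67, 73), (308, 64, 66, 72), (309, 63, 65, 71), (310, 61, 64, 70), (311, 63, 65, 72), (312, 81, 80, 79), (313, 152, 146, 126), (314, 233, 227, 194), (315, 253, 251, 233), (316, 255, 254, 243), (317, 255, 254, 244), (318, 253, 252, 234), (319, 224, 235, 189), (320, 126, 199, 136), (321, 57, 184, 114), (322, 38, 182, 111), (323, 39, 183, 113), (324, 38, 183, 112), (325, 37, 183, 111), (326, 38, 183, 112), (327, 37, 183, 112), (328, 37, 183, 112), (329, 36, 184, 114), (330, 37, 190, 116), (331, 36, 195, 119), (332, 36, 199, 122), (333, 37, 200, 122)]
140 [(236, 35, 197, 119), (237, 38, 201, 121), (238, 46, 211, 130), (239, 54, 213, 133), (
[... 1607 characters left out ...]
), (175, 17, 108, 64), (176, 24, 109, 67), (177, 19, 107, 64), (178, 19, 108, 65), (179, 14, 107, 62), (180, 23, 108, 67), (181, 20, 107, 66), (182, 19, 107, 64), (183, 19, 107, 65)]
col319 [(76, 162, 184, 215), (78, 149, 184, 201), (80, 78, 188, 139), (82, 98, 198, 142), (84, 221, 235, 228), (86, 235, 241, 239), (88, 235, 240, 239), (90, 232, 238, 236), (92, 164, 190, 175), (94, 181, 206, 159), (96, 211, 230, 183), (98, 211, 230, 182)] [(150, 125, 196, 133), (152, 128, 199, 135), (154, 129, 198, 134), (156, 126, 196, 134), (158, 128, 205, 140), (160, 134, 213, 143), (162, 130, 213, 142), (164, 87, 198, 125), (166, 38, 189, 113), (168, 30, 192, 112), (170, 32, 193, 114), (172, 28, 191, 112)]
```

```bash
python3 - <<'E'
from h import *
w=grab('wrist');print(manip.state()['tool_pos'])
f=lambda u,v,h:intool(at(w,u,v,h,True)[:2])
for r,l,rr,s in((110,245,313,319.8),(140,242.5,313.5,319)):
  print('hs L',f(l,r,.057),'R',f(rr,r,.057),'R at bottom z',f(rr,r,.032),'L bottom',f(l,r,.032),'socket R',f(s,r,.022),f(s,r,.014))
print('hs rows top/bot',f(280,94,.057),f(280,165.5,.057))
print('socket x at col319 bottom',f(319,163.5,.022))
c=coil(w,.032,(285,211))
E
```

```text
[0.5057 0.0206 0.1562]
hs L [ 79.2199 -25.8094] R [79.127  18.8527] R at bottom z [79.8242 21.1413] L bottom [ 79.9278 -28.6831] socket R [80.2177 27.2802] [80.4445 28.1788]
hs L [ 59.1871 -27.7319] R [59.1039 19.3917] R at bottom z [57.4867 21.7427] L bottom [ 57.5795 -30.8279] socket R [56.9066 26.9503] [56.3912 27.8385]
hs rows top/bot [89.6003 -2.7937] [41.7966 -2.8292]
socket x at col319 bottom [38.4809 27.2905]
quad px [ 265  190   37   40 1172] [282.8737 209.9121] c [0.5061 0.0244] size [0.0314 0.0279] ang 72.59567260742188
coil tool [ 3.6998 -0.7836]
```

The overhead numbers put the heat sink about 3 mm off towards the robot relative to the socket. I regrip it across that direction and correct.

Call:
{"fn": "arm_command", "kwargs": {
  "moves": [
    [1,[0.2,-0.02,0],0],
    [1,[0.43,-0.02,0],0],
    [1,[0.43,-0.02,0],0],
    [1,[0.43,-0.02,0.2],0],
    [0.7,[0.43,-0.02,0.4],0],
    [0.7,[0.43,-0.02,0.53],0],
    [0.7,[0.43,-0.02,0.58],0],
    [0.7,[0.43,-0.02,0.6],0],
    [0.7,[0.43,-0.02,0.6],0],
    [0.7,[0.43,-0.02,0.6],0]
  ]
}}

```text
time: 31.25
tool_pos: [0.5233, 0.0829, 0.0678]
tool_rot: [0.001, 0.806, 0.592, 0.001]
contact_force: [0.0, 0.1, 0.1]
gripper_width: 0.85
grasp_force: 0.0
```

Call:
{"fn": "arm_command", "kwargs": {
  "moves": [
    [-0.5,[0,0,0],0],
    [-0.5,[0,0,0],0],
    [-0.5,[0,0,0],0],
    [-0.5,[0,0,0],0],
    [-0.5,[0,0,0],0],
    [-0.5,[0,0,0],0]
  ]
}}

```text
time: 31.75
tool_pos: [0.5238, 0.083, 0.0683]
tool_rot: [0.001, 0.806, 0.592, 0.001]
contact_force: [-0.9, -0.3, 6.0]
gripper_width: 0.568
grasp_force: 63.2
```

Call:
{"fn": "arm_command", "kwargs": {
  "moves": [
    [-0.5,[0,0,-0.05],0],
    [-0.5,[0,0,-0.15],0],
    [-0.5,[0,0,-0.4],0],
    [-0.5,[0,0,-0.6],0],
    [-0.5,[-0.25,0.02,-0.6],0],
    [-0.5,[-0.48,0.02,-0.6],0],
    [-0.5,[-0.48,0.02,-0.6],0],
    [-0.5,[-0.48,0.02,-0.6],0],
    [-0.5,[-0.48,0.02,-0.6],0],
    [-0.5,[-0.48,0.02,-0.6],0],
    [-0.5,[-0.48,0.02,-0.6],0]
  ]
}}

```text
time: 32.67
tool_pos: [0.5034, 0.0143, 0.1559]
tool_rot: [-0.0, 0.806, 0.592, -0.0]
contact_force: [0.2, -0.2, 0.1]
gripper_width: 0.57
grasp_force: 62.5
```

```bash
python3 - <<'E'
from h import *
w=grab('wrist');F=w['frame'];print(manip.state()['tool_pos'],manip.state()['gripper_width'])
cv2.imwrite('pics/w14.png',F[:,:,::-1])
print('proj socket',proj(w,[.525,.0822,.022],True))
h=cv2.cvtColor(F,cv2.COLOR_RGB2HSV);S,V,H=h[:,:,1],h[:,:,2],h[:,:,0]
g=((H>45)&(H<85)&(S>110)).astype(np.uint8)
f=lambda u,v,z:intool(at(w,u,v,z,True)[:2])
for r in(105,115,125,135):
  row=F[r].astype(int);print(r,''.join('G' if g[r,c] else('W' if V[r,c]>165 else('d' if V[r,c]<110 else '-')) for c in range(225,345)))
for c in(265,275,285,295):
  print(c,''.join('G' if g[r,c] else('W' if V[r,c]>165 else('d' if V[r,c]<110 else '-')) for r in range(60,190)))
E
```

```text
[0.5035 0.0143 0.156 ] 0.5656181008292771
proj socket (np.float64(284.44837694817556), np.float64(121.18158401816011))
105 GGGGGGGGGGGGGGGGGGGGWWWWWWWWW-dd-WWWWWWWWWWWWWWWWWWWWWWWWWWWWWWWWWWWWWWWWWWWWWWWWW-dd-WWWWWWWWWWGGGGGGGGGGGGGGGGGGGGGGGG
115 GGGGGGGGGGGGGGGGGGGGGWWWWWWWWWdd-WWWWWWWWWWWWWWWWWWWWWWWWWWWWWWWWWWWWWWWWWWWWWWWWW-dd-WWWWWWWWWWGGGGGGGGGGGGGGGGGGGGGGGG
125 GGGGGGGGGGGGGGGGGGGGWWWWWWWWWWdd-WWWWWWWWWWWWWWWWWWWWWWWWWWWWWWWWWWWWWWWWWWWWWWWWWddd-WWWWWWWWWGGGGGGGGGGGGGGGGGGGGGGGGG
135 GGGGGGGGGGGGGGGGGGGGWWWWWWWWWWdd-WWWWWWWWWWWWWWWWWWWWWWWWWWWWWWWWWWWWWWWWWWWWWWWWWdddWWWWWWWWWWGGGGGGGGGGGGGGGGGGGGGGGGG
265 WWWWWWWWWWWGGGGGGGGGGGGWWWWWWWWWWdd-WWWWWWWWWWWWWWWWWWWWWWWWWWWWWWWWWWWWWWWWWWWWWWWW-dddWWWWWWWWW-GGGGGGGGGGGGGGGGGGGGGGGGGGGGGGGG
275 WWWWWWWWWWWGGGGGGGGGGGGWWWWWWWWWWdd-WWWWWWWWWWWWWWWWWWWWWWWWWWWWWWWWWWWWWWWWWWWWWWWW-dd-WWWWWWWWW-GGGGGGGGGGGGGGGGGGGGGGGGG--WWWWW
285 WWWWWWWWWWWGGGGGGGGGGGGWWWWWWWWWWdd-WWWWWWWWWWWWWWWWWWWWWWWWWWWWWWWWWWWWWWWWWWWWWWWW-dd-WWWWWWWWW-GGGGGGGGGGGGGGGGGGGGGGG--WWWWWWW
295 WWWWWWWWWWWGGGGGGGGGGGGGWWWWWWWWWdd-WWWWWWWWWWWWWWWWWWWWWWWWWWWWWWWWWWWWWWWWWWWWWWWW-dd-WWWWWWWWW-GGGGGGGGGGGGGGGGGGGGGGGGGGG---WW
```

The processor is seen from overhead, evenly centred on the socket (margins about 10 px on all sides). Next I work out the offset to place the held heat sink.

```bash
python3 - <<'E'
from h import *
w=grab('wrist');F=w['frame'];s=manip.state();z=s['tool_pos'][2];print(s['tool_pos'])
f=lambda u,v,z:intool(at(w,u,v,z,True)[:2])
V=F.max(2)
print('proc',f(283,121.3,.032),'socket',f(282.6,121.3,.022))
for r in(225,235,245,255,265): print(r,''.join('d' if V[r,c]<85 else('m' if V[r,c]<150 else 'W') for c in range(205,360)))
for u in(232.1,334.5):print(f(u,214.5,z-.034))
print('coilcheck',manip.search_frame(w,'coil')[:1])
E
```

```text
[0.5035 0.0142 0.156 ]
proc [71.3044 -0.8299] socket [71.2274 -1.1325]
225 WWWWWWWWWWWWWWWWWWWWWWWmdddddddddddddddddddddddddddddddddddddddddddddddddddddddddddddddddddddddddddddddddddddddddddddddddddddddddddmmWWWWWWWWWWWWWWWWWWWWWW
235 WWWWWWWWWWWWWWWWWWWmmdddddddddddddddddddddddddddddddddddddmmmmmmmmmmmmmmmmmmmmmmmmmmmmmmmmmmmmmmmmmmmmmmmmmmmmmmmmmmmmmmmmmdmmdddmddmddmWWWWWWWWWWWWWWWWWWW
245 WWWWWWWWWWWWWWWWWWWWmmddddddddddddddddddddddddddddddddddddddddddddddddddddddddddddddddddddddddddddddddddddddddddddddddddddddddddddddddmWWWWWWWWWWWWWWWWWWWW
255 WWWWWWWWWWWWWWWWWWWWWWmmddddddddddddddddddddddddddddddddddddddddddddddddddddddddddddddddddddddddddddddddddddddddddddddddddddddddddddmmWWWWWWWWWWWWWWWWWWWWW
265 WmmmmmmWWWWWWWWWWWmmddddddddddddddddddddddddddddddddddddddddddddddddddddddddddddddddddddddddddddddddddddddddddddddddddddddddddddddddddddmmWWWWWWWWWWWWWWWWW
[ 27.3023 -25.7601]
[27.3387 24.4087]
coilcheck [{'extent': [264.2, 180.8, 305.5, 216.2], 'confidence': 0.65}]
```

Call:
{"fn": "arm_command", "kwargs": {
  "moves": [
    [-0.5,[0.25,0,0],0],
    [-0.5,[0.479,0,0],0],
    [-0.5,[0.479,0,0],0],
    [-0.5,[0.479,0,0.2],0],
    [-0.5,[0.479,0,0.4],0],
    [-0.5,[0.479,0,0.53],0],
    [-0.5,[0.479,0,0.56],0],
    [-0.5,[0.479,0,0.56],0],
    [-0.5,[0.479,0,0.56],0],
    [-0.5,[0.479,0,0.56],0]
  ]
}}

```text
time: 33.65
tool_pos: [0.5262, 0.082, 0.0739]
tool_rot: [0.001, 0.806, 0.592, 0.001]
contact_force: [-0.7, -0.3, -0.6]
gripper_width: 0.564
grasp_force: 62.5
```

```bash
python3 - <<'E'
from h import *
s=manip.state();p=s['tool_pos'];print(p,s['contact_force'],'along',p[:2]@[.297,.955],'target .2350; y',p[:2]@[.955,-.297],'target .4766')
E
```

```text
[0.5262 0.082  0.0739] [-0.6953 -0.2637 -0.6327] along 0.23458994623209373 target .2350; y 0.4782183913441844 target .4766
```

Call:
{"fn": "arm_command", "kwargs": {
  "moves": [
    [-0.5,[0.002,-0.008,0.02],0],
    [-0.5,[0.002,-0.008,0.02],0],
    [-0.5,[0.002,-0.008,0.02],0],
    [-0.5,[0.002,-0.008,0.02],0],
    [-0.5,[0.002,-0.008,0.02],0]
  ]
}}

```text
time: 34.07
tool_pos: [0.5241, 0.0826, 0.0695]
tool_rot: [0.0, 0.806, 0.592, 0.0]
contact_force: [0.5, 0.5, -1.0]
gripper_width: 0.566
grasp_force: 62.5
```

Call:
{"fn": "arm_command", "kwargs": {
  "moves": [
    [-0.5,[0.002,0.004,0.008],0],
    [-0.5,[0.002,0.004,0.008],0],
    [-0.5,[0.002,0.004,0.008],0],
    [-0.5,[0.002,0.004,0.008],0]
  ]
}}

```text
time: 34.4
tool_pos: [0.5249, 0.0827, 0.0684]
tool_rot: [0.0, 0.806, 0.592, 0.0]
contact_force: [-0.3, -0.0, 1.6]
gripper_width: 0.57
grasp_force: 62.8
```

Call:
{"fn": "arm_command", "kwargs": {
  "moves": [
    [-0.5,[0,0,0.007],0],
    [-0.5,[0,0,0.007],0],
    [-0.5,[0,0,0.007],0],
    [-0.5,[0,0,0.007],0]
  ]
}}

```text
time: 34.73
tool_pos: [0.525, 0.0828, 0.0683]
tool_rot: [0.0, 0.806, 0.592, -0.0]
contact_force: [-5.3, -0.1, 8.8]
gripper_width: 0.564
grasp_force: 63.5
```

Call:
{"fn": "arm_command", "kwargs": {
  "moves": [
    [-0.5,[0,0,-0.006],0],
    [-0.5,[0,0,-0.006],0],
    [0.5,[0,0,-0.006],0],
    [0.5,[0,0,-0.006],0],
    [0.5,[0,0,-0.006],0],
    [0.5,[0,0,-0.1],0],
    [1,[0,0,-0.3],0],
    [1,[0,0,-0.59],0],
    [1,[-0.25,0,-0.59],0],
    [1,[-0.486,0,-0.59],0],
    [1,[-0.486,0,-0.59],0],
    [1,[-0.486,0,-0.59],0],
    [1,[-0.486,0,-0.59],0],
    [1,[-0.486,0,-0.59],0],
    [1,[-0.486,0,-0.59],0]
  ]
}}

```text
time: 35.98
tool_pos: [0.5028, 0.014, 0.155]
tool_rot: [-0.0, 0.806, 0.592, -0.0]
contact_force: [0.4, 0.1, 0.0]
gripper_width: 0.999
grasp_force: 0.0
```

```bash
python3 - <<'E'
from h import *
w=grab('wrist');F=w['frame'];s=manip.state();print(s['tool_pos'])
h=cv2.cvtColor(F,cv2.COLOR_RGB2HSV);S,V,H=h[:,:,1],h[:,:,2],h[:,:,0]
g=((H>45)&(H<85)&(S>110)).astype(np.uint8)
L=lambda r,c:'G' if g[r,c] else('W' if V[r,c]>165 else('d' if V[r,c]<110 else '-'))
for r in(95,105,120,135,145):print(r,''.join(L(r,c) for c in range(225,345)))
for c in(255,270,283,295,310):print(c,''.join(L(r,c) for r in range(60,190)))
f=lambda u,v,z:intool(at(w,u,v,z,True)[:2])
print('nadir px',proj(w,[*(-np.array(w['R']).T@np.array(w['t']))[:2],0.],True) if 0 else f(282.2,121,.022))
E
```

```text
[0.5028 0.014  0.1551]
95 GGGGGGGGGGGGGGGGGGGGGG--ddddddddddddddddddddddddddddddddddddddddddddddddddddddddddddddddddddd---GGGGGGGGGGGGGGGGGGGGGGGG
105 GGGGGGGGGGGGGGGGGGGGGWWW-ddddddddddddddddddddddddddddddddddddddddddddddddddddddddddddddddddd-WWWWGGGGGGGGGGGGGGGGGGGGGGG
120 GGGGGGGGGGGGGGGGGGGGG----dddddddddddddddddddddddddddddddddddddddddddddddddddddddddddddddddddd---GGGGGGGGGGGGGGGGGGGGGGGG
135 GGGGGGGGGGGGGGGGGGGGGWW--dddddddddddddddddddddddddddddddddddddddddddddddddddddddddddddddddddd-WWGGGGGGGGGGGGGGGGGGGGGGGG
145 GGGGGGGGGGGGGGGGGGGGGG-ddddddddddddddddddddddddddddddddddddddddddddddddddddddddddddddddddddddddGGGGGGGGGGGGGGGGGGGGGGGGG
255 WWWWWWWWWWGGGGGGGGGGGGG-dddddddddddddddddddddddddddddddddddddddddddddddddddddddddddddddddddddddddGGGGGGGGGGGGGGGGGGGGGGGGGGGGGGGGG
270 WWWWWWWWWWGGGGGGGGGGGG-ddddddddddddddddddddddddddddddddddddddddddddddddddddddddddddddddddddddddddGGGGGGGGGGGGGGGGGGGGGGGGGGGGGG---
283 WWWWWWWWWWGGGGGddddddddddddddddddddddddddddddddddddddddddddddddddddddddddddddddddddddddddddddddddGGGGGGGGGGGGGGGGGGGGGGGGd-WWWWWWW
295 WWWWWWWWWWGGGGGGGGGGGG--dddddddddddddddddddddddddddddddddddddddddddddddddddddddddddddddddddddddddGGGGGGGGGGGGGGGGGGGGGGGGGGGG--WWW
310 WWWWWWWWWWWGGGGGGGGGGGG-dddddddddddddddddddddddddddddddddddddddddddddddddddddddddddddddddddddddddGGGGGGGGGGGGGGGGGGGGGGGGGGGGGGGGG
nadir px [71.4204 -1.4434]
```

Now the heat sink shows symmetric cream margins (3 px left, 3.5 px right), within about 1 mm. On to the capacitor.

Call:
{"fn": "arm_command", "kwargs": {
  "moves": [
    [1,[-0.9,0.13,0],0],
    [1,[-0.9,0.13,0],0],
    [1,[-0.9,0.13,0],0],
    [1,[-0.9,0.13,0],0]
  ]
}}

```text
time: 36.37
tool_pos: [0.4805, -0.1248, 0.1557]
tool_rot: [0.001, 0.807, 0.591, -0.001]
contact_force: [-0.5, 0.3, -0.2]
gripper_width: 1.0
grasp_force: 0.0
```

Call:
{"fn": "arm_command", "kwargs": {
  "moves": [
    [1,[-0.9,0.13,0],0],
    [1,[-0.9,0.13,0],0],
    [1,[-0.9,0.13,0],0],
    [1,[-0.9,0.13,0],0]
  ]
}}

```text
time: 36.7
tool_pos: [0.4587, -0.26, 0.1558]
tool_rot: [0.001, 0.807, 0.59, -0.001]
contact_force: [0.0, -0.3, 0.3]
gripper_width: 1.004
grasp_force: 0.0
```

Call:
{"fn": "arm_command", "kwargs": {
  "moves": [
    [1,[-0.75,0.13,0],0.169],
    [1,[-0.75,0.13,0],0.169],
    [1,[-0.75,0.13,0],0.169],
    [1,[-0.75,0.13,0],0.169],
    [1,[-0.75,0.13,0],0.169],
    [1,[-0.75,0.13,0],0.169],
    [1,[-0.75,0.13,0],0.169],
    [1,[-0.75,0.13,0],0.169],
    [1,[-0.75,0.13,0],0.169],
    [1,[-0.75,0.13,0],0.169],
    [1,[-0.75,0.13,0],0.169],
    [1,[-0.75,0.13,0],0.169],
    [1,[-0.75,0.13,0],0.169],
    [1,[-0.75,0.13,0],0.169]
  ]
}}

```text
time: 37.87
tool_pos: [0.4441, -0.3691, 0.1554]
tool_rot: [-0.0, 0.995, 0.103, -0.0]
contact_force: [0.3, -0.5, 1.1]
gripper_width: 0.998
grasp_force: 0.0
```

```bash
cat >> h.py <<'E'
def cap(w,z,seed):
    h=cv2.cvtColor(w['frame'],cv2.COLOR_RGB2HSV);S,V,H=h[:,:,1],h[:,:,2],h[:,:,0]
    m=((H>108)&(H<130)&(S>180)&(V>60)).astype(np.uint8);print('blue');quad(w,m,.016,seed)
    m=((S<70)&(V>150)).astype(np.uint8);print('silver');r=quad(w,m,z,seed);c=np.array(r[0])/1e4;print('cap tool',intool(c));return c
E
python3 - <<'E'
from h import *
w=grab('wrist');s=manip.state();print(s['tool_pos'],s['joint_pos'][5])
for q in manip.search_frame(w,'capacitor')[:2]:
  e=q['extent'];X=at(w,(e[0]+e[2])/2,(e[1]+e[3])/2,.02,True);print('cap',q['confidence'],np.round(e,1),X);
  cap(w,.032,((e[0]+e[2])/2,(e[1]+e[3])/2))
E
```

```text
[ 0.444  -0.3691  0.1555] 0.5431969703227999
cap 0.93 [284.1 189.8 310.9 230.9] [ 0.4447 -0.3801  0.02  ]
blue
quad px [285 195  25  17 192] [295.8802 201.0885] c [ 0.4501 -0.3779] size [0.0125 0.02  ] ang 19.221708297729492
silver
quad px [287 205  24  23 436] [298.055  216.1514] c [ 0.4436 -0.3806] size [0.0179 0.0179] ang 11.836426734924316
cap tool [-2.6722 11.0504]
```

Call:
{"fn": "arm_command", "kwargs": {
  "moves": [
    [0.8,[-0.022,0.073,0.1],0],
    [0.4,[-0.022,0.073,0.35],0],
    [0,[-0.022,0.073,0.6],0],
    [0,[-0.022,0.073,0.75],0],
    [0,[-0.022,0.073,0.8],0],
    [0,[-0.022,0.073,0.8],0],
    [0,[-0.022,0.073,0.8],0],
    [-0.9,[-0.022,0.073,0.8],0],
    [-0.9,[-0.022,0.073,0.8],0],
    [-0.9,[-0.022,0.073,0.8],0],
    [-0.9,[-0.022,0.073,0.8],0],
    [-0.9,[-0.022,0.073,0.8],0],
    [-0.9,[-0.022,0.073,0.8],0]
  ]
}}

```text
time: 39.05
tool_pos: [0.4444, -0.3823, 0.0384]
tool_rot: [0.002, 0.995, 0.102, 0.002]
contact_force: [0.2, 0.2, 6.8]
gripper_width: 0.231
grasp_force: 58.8
```

Call:
{"fn": "arm_command", "kwargs": {
  "moves": [
    [-0.9,[0,0,-0.05],0],
    [-0.9,[0,0,-0.2],0],
    [-0.9,[0,0,-0.5],0],
    [-0.9,[0,0,-0.8],0],
    [-0.9,[0,0,-0.8],0],
    [-0.9,[0,0,-0.8],0],
    [-0.9,[0,0,-0.8],0]
  ]
}}

```text
time: 39.63
tool_pos: [0.443, -0.3807, 0.1561]
tool_rot: [0.001, 0.995, 0.102, 0.0]
contact_force: [0.0, -0.3, -1.2]
gripper_width: 0.233
grasp_force: 58.7
```

```bash
python3 - <<'E'
from h import *
w=grab('wrist');s=manip.state();z=s['tool_pos'][2];print(s['tool_pos'],s['gripper_width'])
for q in manip.search_frame(w,'capacitor')[:1]:
  e=q['extent'];print(q['confidence'],np.round(e,1));cap(w,z-.003,((e[0]+e[2])/2,(e[1]+e[3])/2))
rel([.5494,-.0276,.15],np.radians(-78))
E
```

```text
[ 0.4423 -0.3799  0.1543] 0.23695377066794301
0.67 [257.  240.7 305.8 312.8]
blue
quad px [ 259  243   47   47 1196] [281.8202 261.5301] c [ 0.3896 -0.3891] size [0.0444 0.0419] ang 14.633323669433594
silver
quad px [ 262  273   42   36 1198] [282.2955 290.4341] c [ 0.4429 -0.3795] size [0.0177 0.0178] ang 11.739581108093262
cap tool [0.9408 0.1615]
pos [ 0.4419 -0.3795  0.1532] yheading -1.3663 j6 0.529 -> shift [ 1.1781 -2.1517  0.0264] turn -0.0008 rows 9.0
```

Call:
{"fn": "arm_command", "kwargs": {
  "moves": [
    [-0.9,[0.5,-0.9,0],0],
    [-0.9,[0.5,-0.9,0],0],
    [-0.9,[0.5,-0.9,0],0],
    [-0.9,[0.5,-0.9,0],0]
  ]
}}

```text
time: 40.07
tool_pos: [0.4879, -0.2298, 0.1525]
tool_rot: [-0.002, 0.995, 0.102, -0.002]
contact_force: [-0.8, 1.3, 0.0]
gripper_width: 0.233
grasp_force: 58.8
```

Call:
{"fn": "arm_command", "kwargs": {
  "moves": [
    [-0.9,[0.5,-0.9,0],0],
    [-0.9,[0.5,-0.9,0],0],
    [-0.9,[0.5,-0.9,0],0],
    [-0.9,[0.5,-0.9,0],0],
    [-0.9,[0.5,-0.9,0],0],
    [-0.9,[0.5,-0.9,0],0],
    [-0.9,[0.5,-0.9,0],0]
  ]
}}

```text
time: 40.65
tool_pos: [0.5339, -0.0857, 0.1536]
tool_rot: [-0.0, 0.995, 0.102, -0.002]
contact_force: [-0.4, 0.2, -0.7]
gripper_width: 0.238
grasp_force: 58.9
```

```bash
python3 - <<'E'
from h import *
w=grab('wrist');s=manip.state();print(s['tool_pos'])
for n,z in(('ports',.028),('card_slot',.024),('coil',.032)):
  for q in manip.search_frame(w,n)[:1]:
    e=q['extent'];X=at(w,(e[0]+e[2])/2,(e[1]+e[3])/2,z,True)[:2];print(n,q['confidence'],np.round(e,1),X)
rel([.5494,-.0276,.06],np.radians(-78))
E
```

```text
[ 0.534  -0.0863  0.154 ]
ports 0.73 [193.3 227.4 242.4 274.2] [ 0.4896 -0.0391]
card_slot 0.58 [180.   72.1 241.  119.2] [ 0.6108 -0.0127]
coil 0.6 [132.2 199.8 175.9 238.8] [0.5069 0.017 ]
pos [ 0.5345 -0.0869  0.155 ] yheading -1.3682 j6 1.07 -> shift [ 0.1773 -0.3668  0.6333] turn -0.0011 rows 3.0
```

Call:
{"fn": "arm_command", "kwargs": {
  "moves": [
    [-0.9,[0.177,-0.37,0],0],
    [-0.9,[0.177,-0.37,0],0],
    [-0.9,[0.177,-0.37,0.1],0],
    [-0.9,[0.177,-0.37,0.3],0],
    [-0.9,[0.177,-0.37,0.48],0],
    [-0.9,[0.177,-0.37,0.58],0],
    [-0.9,[0.177,-0.37,0.62],0],
    [-0.9,[0.177,-0.37,0.62],0],
    [-0.9,[0.177,-0.37,0.62],0],
    [-0.9,[0.177,-0.37,0.62],0]
  ]
}}

```text
time: 41.68
tool_pos: [0.551, -0.0267, 0.0643]
tool_rot: [0.0, 0.995, 0.102, 0.001]
contact_force: [0.2, 0.1, 0.5]
gripper_width: 0.23
grasp_force: 58.9
```

```bash
python3 - <<'E'
from h import *
rel([.5494,-.0272,.054],np.radians(-78))
E
```

```text
pos [ 0.551  -0.0267  0.0643] yheading -1.3669 j6 1.184 -> shift [-0.0111  0.0013  0.0684] turn -0.0009 rows 1.0
```

Call:
{"fn": "arm_command", "kwargs": {
  "moves": [
    [-0.9,[-0.009,0,0.03],0],
    [-0.9,[-0.009,0,0.055],0],
    [-0.9,[-0.009,0,0.066],0],
    [-0.9,[-0.009,0,0.066],0],
    [-0.9,[-0.009,0,0.066],0],
    [-0.9,[-0.009,0,0.066],0]
  ]
}}

```text
time: 42.18
tool_pos: [0.5484, -0.0263, 0.0527]
tool_rot: [0.0, 0.995, 0.102, 0.0]
contact_force: [-0.1, -0.2, -0.1]
gripper_width: 0.236
grasp_force: 58.9
```

Call:
{"fn": "arm_command", "kwargs": {
  "moves": [
    [-0.9,[0,0,0.008],0],
    [-0.9,[0,0,0.008],0],
    [-0.9,[0,0,0.008],0],
    [-0.9,[0,0,0.008],0]
  ]
}}

```text
time: 42.52
tool_pos: [0.5484, -0.0263, 0.0514]
tool_rot: [0.0, 0.995, 0.102, 0.0]
contact_force: [0.5, 0.3, -0.5]
gripper_width: 0.229
grasp_force: 58.9
```

Call:
{"fn": "arm_command", "kwargs": {
  "moves": [
    [-0.9,[0,0,0.008],0],
    [-0.9,[0,0,0.008],0],
    [-0.9,[0,0,0.008],0],
    [-0.9,[0,0,0.008],0]
  ]
}}

```text
time: 42.85
tool_pos: [0.5486, -0.0264, 0.0505]
tool_rot: [0.0, 0.995, 0.102, 0.0]
contact_force: [-0.6, -0.1, 1.8]
gripper_width: 0.232
grasp_force: 59.2
```

Call:
{"fn": "arm_command", "kwargs": {
  "moves": [
    [-0.9,[0.007,0.004,-0.006],0],
    [-0.9,[0.007,0.004,-0.006],0],
    [-0.9,[0.007,0.004,0],0],
    [-0.9,[0.007,0.004,0.005],0],
    [-0.9,[0.007,0.004,0.005],0],
    [-0.9,[0.007,0.004,0.005],0]
  ]
}}

```text
time: 43.35
tool_pos: [0.5497, -0.0267, 0.0504]
tool_rot: [0.0, 0.995, 0.102, -0.0]
contact_force: [-3.5, 1.1, 6.7]
gripper_width: 0.234
grasp_force: 59.8
```

Call:
{"fn": "arm_command", "kwargs": {
  "moves": [
    [-0.3,[0,0,0],0],
    [-0.3,[0,0,0],0],
    [-0.3,[0,0,0],0],
    [-0.3,[0,0,0],0],
    [-0.3,[0,0,-0.15],0],
    [0,[0,0,-0.4],0],
    [0.5,[0,0,-0.7],0],
    [1,[0,0,-0.8],0],
    [1,[0,0,-0.8],0],
    [1,[0,0,-0.8],0],
    [1,[0,0,-0.8],0],
    [1,[0,0,-0.8],0]
  ]
}}

```text
time: 44.35
tool_pos: [0.5482, -0.0265, 0.1671]
tool_rot: [-0.001, 0.995, 0.102, -0.002]
contact_force: [-0.4, 0.6, 0.8]
gripper_width: 0.997
grasp_force: 0.0
```

```bash
python3 - <<'E'
from h import *
s=manip.state();print(s['tool_pos'])
w=grab('wrist','w15.png')
for n,z in(('capacitor',.03),('ports',.028),('card_slot',.024),('coil',.032),('heatsink',.057)):
  for q in manip.search_frame(w,n)[:1]:
    e=q['extent'];X=at(w,(e[0]+e[2])/2,(e[1]+e[3])/2,z,True)[:2];print(n,round(q['confidence'],2),np.round(e,1),X,intool(X))
e=manip.search_frame(w,'capacitor')[0]['extent'];cap(w,.046,((e[0]+e[2])/2,(e[1]+e[3])/2))
d=grab('top')
for n,z in(('capacitor',.046),('coil',.032),('ports',.028),('card_slot',.024),('heatsink',.057),('lid',.1)):
  for q in manip.search_frame(d,n)[:1]:
    e=q['extent'];print('top',n,round(q['confidence'],2),np.round(e,1),at(d,(e[0]+e[2])/2,(e[1]+e[3])/2,z)[:2])
E
```

```text
[ 0.5482 -0.0265  0.1671]
capacitor 0.57 [267.6 185.3 296.3 224.4] [ 0.5498 -0.0242] [ 1.88   -1.9375]
ports 0.72 [258.8 249.1 307.3 296.7] [ 0.4886 -0.0379] [-61.058   -1.0962]
card_slot 0.73 [252.4 102.7 310.2 149.2] [ 0.6116 -0.0109] [64.6742 -2.6343]
coil 0.59 [199.3 224.6 239.8 261. ] [0.507  0.0209] [-31.4366 -55.041 ]
heatsink 0.7 [105.4 169.4 187.3 258. ] [0.529 0.079] [   1.7504 -107.5279]
blue
quad px [271 190  26  17 190] [283.2579 196.0789] c [ 0.5525 -0.0252] size [0.0137 0.0215] ang 9.388640403747559
silver
quad px [271 200  25  23 452] [283.3053 211.0155] c [ 0.5495 -0.0252] size [0.0175 0.0184] ang 11.769391059875488
cap tool [ 0.4599 -1.4055]
top capacitor 0.61 [279.2 207.7 291.  218.2] [ 0.5458 -0.029 ]
top coil 0.53 [ 96.6 170.  170.8 260.8] [0.5286 0.3253]
top lid 0.97 [100.1 170.6 152.1 216.4] [0.5648 0.3251]
```

The capacitor is within about 1 mm of midway between ports and slot, and the coil within about 1 mm of midway between socket and ports. The lid is open and everything is released, so I hand in.

```bash
python3 -c "
from plant import manip
print(manip.job_done())"
```

```text
the job is handed in; nothing more can be done
None
```

The job is handed in, with no verdict returned: the lid is open, the processor and heat sink are seated square on the socket to within about 1 mm, and the coil and capacitor stand within about 1 mm of their midpoints; it took about 45 s of the 112 s allowed.

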